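Clamp the hardwood stick in the pinned jig

TASK

Lay the hardwood stick flat on the wooden block of the toggle clamp and slide it gently fully home against the three little steel pins (its long side against the pair, its end against the single one), then let go of it. Then push the clamp's handle down over its dead centre until it stays down by itself with the pad holding the stick. Do not force the stick against the pins or slam or lean on the handle once it is down, and do not disturb the other things on the bench.

Things in the scene. Friction and masses are not known exactly. Their poses are not given: they have to be found in the camera images.
- wood_stick: orange-brown square-edged hardwood stick, 14 mm wide (its x), 105 mm long (its y), 8 mm thick (its z), about 20 g. Origin: centre of its underside. Lies flat on the worktop at the start. Both ends are alike.
- toggle_clamp: hold-down toggle clamp with a red handle on a wooden block fixed to the worktop. Origin: underside of the block, below the steel bracket; z up, y from the pad end to the handle end. Block: 75 mm wide (x +-37.5), 18 mm high, y = -131 to 59 mm. Bracket: y = -6 to 44 mm, up to z = 55 mm. The block's top from y = -131 to -28 mm is free but for the three pins.
- toggle_clamp_arm: steel arm, 12 mm high, with spindle and round pad (20 mm) at its end. Turns about the line along the clamp's x through y = 9, z = 45 mm; its frame is the clamp's when the pad touches the bare block. Handle up: leans 5 to 12 degrees from upright towards -y, top up to 150 mm high, pad reaching out to y = -38 mm. The handle drives it down; the pad lands at y = -83 mm of the clamp.
- jig_pins: three fixed steel dowel pins, 8 mm diameter, 6 mm high above the block's top. Frame: the clamp's. Two side pins centred at x = 11, y = -50 and x = 11, y = -124 mm; end pin at x = 0, y = -32 mm. A stick that is home is pushed to +x against the pair and to +y against the end pin.
- stick_seat (a point): where the origin of the stick (centre of its underside) lies when it is home against all three pins: on the block's top, at x = 0, y = -88.5, z = 18 mm of the clamp. Axes as the clamp's; the stick lies along y.
- handle_hinge (a point): centre of the handle's pivot, at x = 0, y = 31, z = 48 mm of the clamp; the handle turns about an axis along the clamp's x through it. Axes as the clamp's.
- handle_push (a point): point to push, on the upper side of the red grip, 84 mm from the pivot, 17 mm from the free end. The grip is a round bar 17 mm thick, 76 mm long, pointing to the clamp's +y and up: 16.7 degrees above level when closed, steeper when open. Closed, this point lies 19.9 degrees above level seen from the pivot (y = 110, z = 76 mm of the clamp); it goes round the pivot with the handle.
- toggle_clamp_handle (a joint): handle angle, rad: 0 = down on its rigid stop (closed), 0.90 to 0.98 at the start (up, stays there). Falls as the handle is pushed to the clamp's +y and down; a light push (under 2 N) until the pad meets the stick at about 0.35, then rising to about 7 N near 0.2, falling to nothing at about 0.06 (just past dead centre); from there it pulls itself onto its stop and stays.
- pencil: green pencil, 123 mm long, 7 mm thick: leave alone. Origin mid-length on its underside.
- hex_key: black hex key, 77 mm: leave alone. Origin at its middle.
- marker: white marker with red cap, 135 mm: leave alone. Origin at its middle.
- machine_head_3: white guitar machine head, 48x31x33 mm: leave alone. Origin under its middle.

How it is judged:
On the way, in this order (a step that is already met when the one before it is completed fails the run):
1. the stick lies flat on the block, home against the pins (within 1.5 mm both ways and 0.04 rad) and let go, with the handle still up (x of wood_stick in the frame of stick_seat between -0.0015 and 0.0015 m and y of wood_stick in the frame of stick_seat between -0.0015 and 0.0015 m and z of wood_stick in the frame of stick_seat below 0.002 m and angle between the y axis of wood_stick and the y axis of stick_seat, either way round below 0.04 rad and contact force between the fingers and wood_stick below 0.1 N and value of joint toggle_clamp_handle above 0.6 rad), for 0.2 s.
2. the handle is down past its dead centre and the pad presses the stick (value of joint toggle_clamp_handle below 0.03 rad and contact force between toggle_clamp_arm and wood_stick above 10 N), for 0.2 s.
At the end, for the whole second after the job is handed in: The handle is down on its stop (below 0.03 rad), the pad presses the stick with more than 10 N, and the stick lies flat and still on the block, home against the three pins within 1.5 mm along and across and 0.04 rad (all of step 2 and x of wood_stick in the frame of stick_seat between -0.0015 and 0.0015 m and y of wood_stick in the frame of stick_seat between -0.0015 and 0.0015 m and z of wood_stick in the frame of stick_seat below 0.002 m and angle between the y axis of wood_stick and the y axis of stick_seat, either way round below 0.04 rad and linear speed of wood_stick below 0.01 m/s); the robot touches nothing.
It fails at once if the stick is forced against the pins with more than 20 N (contact force between wood_stick and jig_pins above 20 N).
It fails at once if the fingers press on the clamp with more than 25 N (contact force between the fingers and toggle_clamp above 25 N).
It fails at once if another thing on the bench is shifted by more than 20 mm (distance of any of pencil, hex_key, marker, machine_head_3 from where it was at the start of the episode above 0.02 m).
It also fails if it takes over 61 s, if anything falls off the work surface, if the arm or the gripper's body presses on something with over 40 N, if the wrist force passes 120 N, or if a joint passes its speed limit or range.

ROBOT

A 6-joint arm with a two-finger parallel gripper is mounted at the origin on a cart in front of the work surface, level with it; the furniture and walls round the work are solid. World frame = base frame: x ahead of the robot, y to its left, z up, the work surface at z = 0. Lengths are in m, angles in rad, forces in N, time in s.
With the tool pointing down it reaches from about 0.325 to 0.9 m from the base axis. Payload 6.1 kg.
Tool frame: the origin (TCP) lies midway between the tips of the shut fingers; the grasp point (between the pads) lies 19 mm behind it (env.tcp_to_grasp is the distance from the TCP to the grasp point, in m); z points along the fingers, y is the direction in which the jaws open and shut (so a half turn about z gives the same grasp; the last joint's range is limited). The gripper opens to 85 mm and grips with 20 to 120 N. Pads are 22 mm wide; open, the fingers measure 114 mm over their backs; the gripper's body (76 mm by 85 mm) begins 54 mm behind the grasp point. The pads swing forward as they close: fully open they stand 13 mm farther back than shut.
Start: joints at [-0.126, 0.22, 1.526, -0, 1.395, -0.126], TCP at [0.625, -0, 0.231] pointing down, gripper open.
Joint ranges: [-2.98, 2.98], [-0.91, 2.08], [0.09, 2.57], [-1.24, 4.39], [0.2, 2.65], [-2.68, 2.68]. Speed limits (rad/s): [2.57, 2.57, 3.01, 3.14, 3.14, 3.14].

INTERFACE

Orientations are given as [roll, pitch, yaw] about the fixed x, y, z axes, in that order (R = Rz(yaw) Ry(pitch) Rx(roll)).
In Python, from bench import env gives the robot as it stands. The module is installed in compiled form; this text tells all that it offers.
- The arm moves only by the tool move_arm, never from a script. Its argument "commands" is a list of rows, each a list of 3 entries, a list of its own where there are three numbers: the turn, a rotation vector about the tool's x, y, z in degrees, then the shift along the tool's x, y, z in m, then the opening, from -1 (shut) to 1 (fully open). A call has exactly 8 rows; each row is the pose to reach, as a shift and turn from the pose commanded when the call began, along the tool's axes at that moment; what a row does not reach only later rows make up. A row lasts 1/10 s, in which the tool goes at most 50 mm and 8.59 degrees, less where a joint would pass 70% of its speed; a pose out of reach is approached as far as the arm can. A call with a gripper value outside its range is refused whole. The fingers move at their own pace and stop on an object; "newtons" is the grip in N (left out, the last holds). Time passes only in rows, so rows that repeat a pose let the fingers close, or fill a call up. It gives the time, the measured TCP pose, the force and the opening at its end, in the units of the state.
- env.observe(): the state, without advancing time (a new reading comes with each control period).
- env.snapshot(name): name is "scene" or "side" or "wrist"; returns (picture, depth): 420x560x3 uint8, red, green, blue; 420x560 float32, m along the optical axis (not along the pixel's ray), 0 where there is no reading.
- env.get_calibration(name): a dict with "vertical_fov" (degrees; the focal length in pixels is half the picture's height over the tangent of half this angle, whatever the lens; pixels are square), "cx", "cy" (the principal point, pixels), "origin" and "attitude" of the camera in the world; the wrist camera has in their place "hand_eye" (4x4, takes a point from camera to tool coordinates, whose origin is the TCP and whose axes are the flange's). Camera axes: x right, y down, z forward; pixel columns grow to the right and rows downward; lengths in m; the calibration is good to about 2 mm. A picture is of the moment at which its call begins: read the wrist's pose just before it. get_calibration takes no time and is no camera call.
- env.hand_in(): hands the job in, once; it reports no verdict.
The state is a dict: "clock": time; "qpos": joint angles; "joint_velocities": joint speeds; "joint_torque": joint torques, N m; "tool_pos": TCP position; "eef_rot": TCP orientation; "contact_force": force on the tool from outside, world axes, zero at the start; "wrist_torque": the same for the moment, N m; "opening": finger opening in m.
Only numpy, scipy, OpenCV 4.12 (cv2) and the standard library are available. Lean on these libraries where they do the work, as an engineer would, in place of code of your own. Each camera call takes 0.05 s, during which the arm holds its last target.

## Working session

There is one attempt and no reset: what is moved stays moved. The work goes in short steps, Python scripts to look and compute and a tool call to move; the robot and the scene stay as the last step left them, time stands still between calls to the robot, and variables do not carry over. Pictures are saved under pics/ and viewed, and the job is handed in when it is done.

Besides the shell and the picture viewer there is one more tool, called after ">>>" as a command line: name --argument value ..., lists and objects as JSON in quotes. move_arm: Moves the arm, as the interface text tells. Its arguments: {"type":"object","properties":{"commands":{"type":"array","items":{"type":"array"}},"newtons":{"type":"number"}},"required":["commands"]}

```bash
mkdir -p pics
cat > h.py <<'E'
import numpy as np, cv2
from bench import env
from scipy.spatial.transform import Rotation as Ro
def snap(n,fn):
    s=env.observe()
    im,d=env.snapshot(n)
    cv2.imwrite('pics/'+fn+'.png',im[:,:,::-1]); np.savez('pics/'+fn+'.npz',im=im,d=d,p=s['tool_pos'],r=s['eef_rot'])
    return im,d
def cam(n,fn=None):
    c=env.get_calibration(n)
    f=210/np.tan(np.radians(c['vertical_fov'])/2)
    return c,f
E
python3 - <<'E'
from h import *
s=env.observe(); print(s)
for n in ('scene','side','wrist'):
    snap(n,n+'0'); print(n,env.get_calibration(n))
E
```

```text
{'clock': 0.0, 'qpos': array([-1.26107535e-01,  2.21240643e-01,  1.52760313e+00, -2.20043748e-05,
        1.39467291e+00, -1.26068673e-01]), 'joint_velocities': array([-0.00083419, -0.00030134, -0.00065805, -0.0014637 , -0.00044188,
        0.00073737]), 'joint_torque': array([-5.06932320e-04, -4.96913910e+01, -3.89390445e+01, -4.46828235e-04,
        1.12446505e-02,  2.49123751e-06]), 'tool_pos': array([6.24406203e-01, 5.94536468e-05, 2.30194458e-01]), 'eef_rot': array([-3.13968117e+00, -2.20432733e-04,  1.57076113e+00]), 'contact_force': array([-0.28036306, -1.08014584,  0.34020166]), 'wrist_torque': array([ 0.03310073, -0.01840735, -0.0095252 ]), 'opening': 0.08529990985488012}
scene {'vertical_fov': 49.02879324478547, 'cx': 283.6225866304057, 'cy': 205.69512348341632, 'origin': array([ 0.26199001, -0.71988631,  0.73963307]), 'attitude': array([-2.45922825,  0.01256876, -0.50249227])}
side {'vertical_fov': 44.300478832337014, 'cx': 276.1785194910638, 'cy': 218.48613569483302, 'origin': array([0.46413178, 0.72707711, 0.59175324]), 'attitude': array([-2.07378356,  0.02265607, -3.06292632])}
wrist {'vertical_fov': 62.08116145328635, 'cx': 284.85930826214314, 'cy': 207.90626329578376, 'hand_eye': array([[ 5.27032222e-04, -9.65954566e-01, -2.58711226e-01,
         6.59684618e-02],
       [ 9.99999855e-01,  4.81065774e-04,  2.40980903e-04,
        -1.01435660e-03],
       [-1.08319488e-04, -2.58711316e-01,  9.65954680e-01,
        -1.41827921e-01],
       [ 0.00000000e+00,  0.00000000e+00,  0.00000000e+00,
         1.00000000e+00]])}
```

View pics/scene0.png

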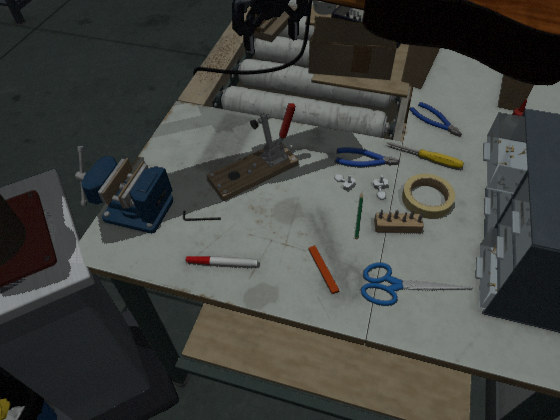

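View pics/side0.png

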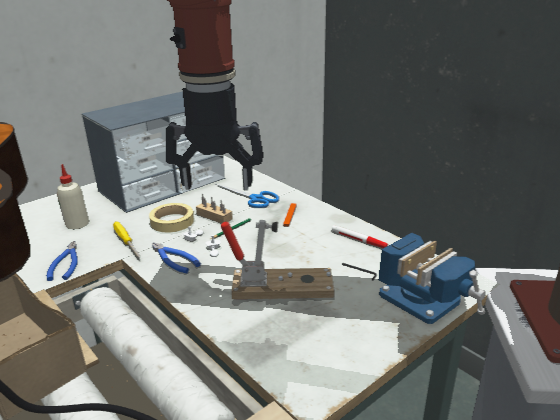

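View pics/wrist0.png

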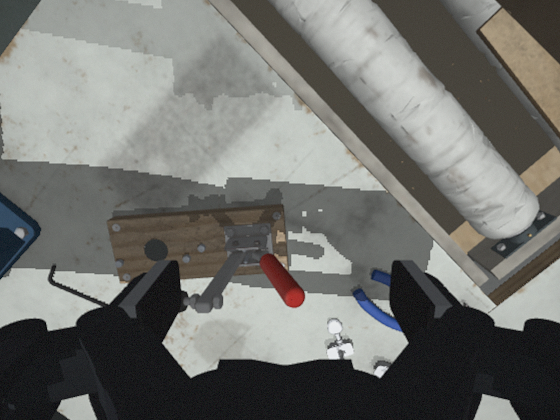

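Scene view: clamp around (255,170), with its handle up; stick from (311,248) to (337,291); marker at (222,262), pencil at (359,215), hex key at (203,217). Wrist view: block corners near (108,218), (285,206), (120,282); pins are visible near (116,228), (120,263) and (186,260).

```bash
cat >> h.py <<'E'
def ray(n,u,v,fn=None):
    c,f=cam(n)
    d=np.stack([(np.asarray(u,float)-c['cx'])/f,(np.asarray(v,float)-c['cy'])/f,np.ones(np.shape(u))],-1)
    if n=='wrist':
        z=np.load('pics/'+fn+'.npz'); R=Ro.from_euler('xyz',z['r']).as_matrix(); H=c['hand_eye']
        return R@H[:3,3]+z['p'], d@(R@H[:3,:3]).T
    return c['origin'], d@Ro.from_euler('xyz',c['attitude']).as_matrix().T
def onz(n,u,v,z,fn=None):
    o,d=ray(n,u,v,fn); t=(z-o[2])/d[...,2]; return o+d*t[...,None]
def deproj(n,fn):
    z=np.load('pics/'+fn+'.npz'); V,U=np.mgrid[:420,:560]
    o,d=ray(n,U,V,fn); return z['im'],z['d'],o+d*z['d'][...,None]
E
python3 - <<'E'
from h import *
for n in ('scene','side'):
    im,d,P=deproj(n,n+'0')
    h=cv2.cvtColor(im,cv2.COLOR_RGB2HSV)
    m=((h[...,0]>4)&(h[...,0]<16)&(h[...,1]>190)&(h[...,2]>120)).astype(np.uint8)
    k,l,s,c=cv2.connectedComponentsWithStats(m)
    for i in range(1,k):
        if s[i,4]>60:
            print(n,s[i],c[i], np.median(P[l==i],0))
            V,U=np.nonzero(l==i)
            q=onz(n,U,V,0.006)
            r=cv2.minAreaRect((q[:,:2]*1000).astype(np.float32)); print(r, cv2.boxPoints(r))
# table height check
for n in ('scene','side','wrist'):
    im,d,P=deproj(n,n+'0'); 
    w=P[(P[...,0]>.4)&(P[...,0]<.8)&(abs(P[...,1])<.25)&(d>0)]
    hh,e=np.histogram(w[:,2],bins=np.arange(-.02,.03,.002)); print(n,e[hh.argmax()],len(w))
# wrist block
import sys
im=cv2.imread('pics/wrist0.png'); cv2.imwrite('pics/w0z.png',cv2.resize(im[190:320,90:320],None,fx=3.4,fy=3.4,interpolation=cv2.INTER_CUBIC))
im=cv2.imread('pics/scene0.png'); cv2.imwrite('pics/s0z.png',cv2.resize(im[90:310,180:400],None,fx=2.7,fy=2.7,interpolation=cv2.INTER_CUBIC))
E
```

```text
side [  0 124  13  20 155] [  4.43225806 131.15483871] [ 1.09477242 -0.22462055  0.25738898]
((1558.98046875, -925.0021362304688), (39.149959564208984, 224.34959411621094), 29.77168083190918) [[ 1486.2893   -837.353  ]
 [ 1597.689   -1032.091  ]
 [ 1631.6716  -1012.65125]
 [ 1520.272    -817.9133 ]]
side [284 204  12  20 106] [289.67924528 213.55660377] [ 0.53038565 -0.35484721  0.00748661]
((530.3280639648438, -360.97698974609375), (98.77590942382812, 12.388361930847168), 83.0718994140625) [[ 518.2218  -409.25717]
 [ 530.51965 -410.7515 ]
 [ 542.4343  -312.6968 ]
 [ 530.1365  -311.20248]]
scene -1.734723475976807e-17 29634
side -0.0020000000000000157 50219
wrist -0.0020000000000000157 167872
```

View pics/w0z.png

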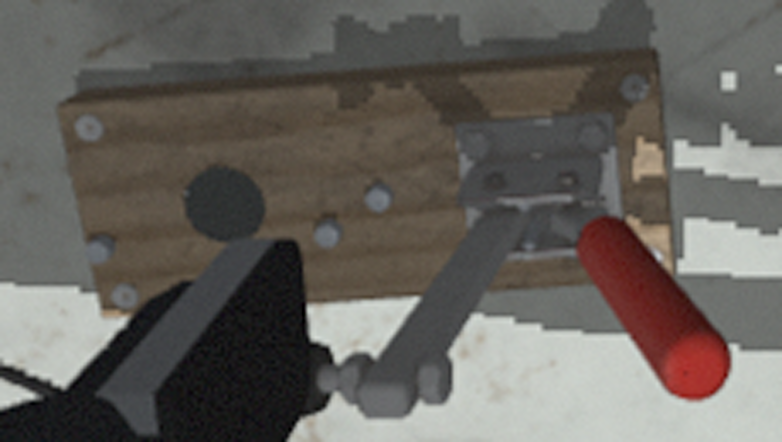

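View pics/s0z.png

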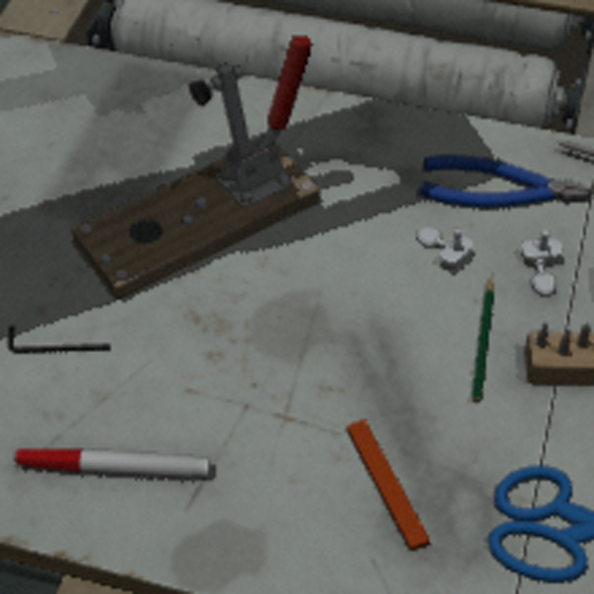

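Run:
```python
from h import *
im,d,P=deproj('scene','scene0')
h=cv2.cvtColor(im,cv2.COLOR_RGB2HSV); print(h[270,323],h[260,318])
m=((h[...,0]<16)&(h[...,1]>150)&(h[...,2]>90)).astype(np.uint8); m[:240]=0;m[300:]=0;m[:,:300]=0;m[:,345:]=0
V,U=np.nonzero(m); q=onz('scene',U,V,0.006); print(len(U))
r=cv2.minAreaRect((q[:,:2]*1000).astype(np.float32)); print(r,cv2.boxPoints(r))
# clamp from wrist
c=np.array([[327,233],[100,248],[377,197]])/3.4+[90,190]
w=onz('wrist',c[:,0],c[:,1],0.024,'wrist0')
mod=np.array([[11,-50],[11,-124],[0,-32]])/1000
def fit(w,mod):
    a=w[:,:2]; A=a-a.mean(0); M=mod-mod.mean(0)
    th=np.arctan2((M[:,0]*A[:,1]-M[:,1]*A[:,0]).sum(),(M*A).sum())
    R=np.array([[np.cos(th),-np.sin(th)],[np.sin(th),np.cos(th)]]); t=a.mean(0)-R@mod.mean(0)
    return th,t,a-(mod@R.T+t)
print('wrist',fit(w,mod))
# block corners top z=.018, z crop: far-left(60,103) ->(x=-37.5,y=-131); (655,50)->(-37.5,59); (107,312)->(37.5,-131)
c=np.array([[60,103],[655,50],[105,314]])/3.4+[90,190]
w=onz('wrist',c[:,0],c[:,1],0.018,'wrist0'); print('corners',fit(w,np.array([[-37.5,-131],[-37.5,59],[37.5,-131]])/1000))
# scene pins: crop scale 2.7 origin(180,90): side1 (188,218) side2 (105,258) end(201,202)
c=np.array([[188,218],[105,258],[201,202]])/2.7+[180,90]
w=onz('scene',c[:,0],c[:,1],0.024); print('scene',fit(w,mod))
```

```text
[  9 219 119] [  8 210 118]
351
((533.040283203125, -358.1701354980469), (102.56291198730469, 13.42529582977295), 83.16758728027344) [[ 520.2746  -408.28882]
 [ 533.60455 -409.886  ]
 [ 545.80597 -308.05145]
 [ 532.476   -306.45428]]
wrist (np.float64(-1.4972920676398278), array([ 0.56640182, -0.06891076]), array([[-2.52658342e-04, -3.37059653e-05],
       [ 1.08171629e-03,  1.83050183e-04],
       [-8.29057952e-04, -1.49344218e-04]]))
corners (np.float64(-1.4833874867073424), array([ 0.56722187, -0.06744422]), array([[ 0.00156764, -0.00102311],
       [-0.00189625, -0.00034315],
       [ 0.0003286 ,  0.00136626]]))
scene (np.float64(-1.4969102768621525), array([ 0.56596254, -0.07214227]), array([[ 3.23450963e-04,  9.01556948e-04],
       [-3.32224710e-04, -1.91059703e-04],
       [ 8.77374689e-06, -7.10497245e-04]]))
```

```bash
cat >> h.py <<'E'
def delta(p,yawdeg):
    s=env.observe(); R=Ro.from_euler('xyz',s['eef_rot'])
    T=Ro.from_euler('xyz',[np.pi,0,np.radians(yawdeg)])
    print('now',s['clock'].round(2),s['tool_pos'].round(4),np.degrees(s['eef_rot']).round(2),'F',s['contact_force'].round(2),'op',round(s['opening'],4))
    print('turn',np.degrees((R.inv()*T).as_rotvec()).round(2),'shift',R.inv().apply(np.array(p)-s['tool_pos']).round(4))
E
python3 - <<'E'
from h import *
delta([.5335,-.3495,.12],83.1)
im,d,P=deproj('scene','scene0')
m=(d>0)&(P[...,2]>.006)&(P[...,2]<.1)&(P[...,0]>.42)&(P[...,0]<.66)&(P[...,1]<-.25)&(P[...,1]>-.47)
Q=P[m]; H,_,_=np.histogram2d(Q[:,0],Q[:,1],bins=[np.arange(.42,.67,.02),np.arange(-.47,-.24,.02)]); print(H.astype(int))
E
```

```text
Traceback (most recent call last):
  File "h.py", line 28, in delta
    print('now',s['clock'].round(2),s['tool_pos'].round(4),np.degrees(s['eef_rot']).round(2),'F',s['contact_force'].round(2),'op',round(s['opening'],4))
                ^^^^^^^^^^^^^^^^
AttributeError: 'float' object has no attribute 'round'
```

```bash
sed -i "s/s\['clock'\].round(2)/round(s['clock'],2)/" h.py
python3 - <<'E'
from h import *
delta([.5335,-.3495,.12],83.1)
im,d,P=deproj('scene','scene0')
m=(d>0)&(P[...,2]>.006)&(P[...,2]<.1)&(P[...,0]>.42)&(P[...,0]<.66)&(P[...,1]<-.25)&(P[...,1]>-.47)
Q=P[m]; H,_,_=np.histogram2d(Q[:,0],Q[:,1],bins=[np.arange(.42,.67,.02),np.arange(-.47,-.24,.02)]); print(H.astype(int))
E
```

```text
now 0.15 [6.245e-01 1.000e-04 2.304e-01] [-1.7991e+02 -1.0000e-02  9.0000e+01] F [-0.14 -0.98  0.02] op 0.0856
turn [-0.09 -0.01  6.9 ] shift [-0.3496 -0.0909  0.1105]
[[ 0  0  0  0  0  0  0  0 18 32  0]
 [ 0  0  0  0  0  0  0  0  0  0  0]
 [ 0  0  0  0  0  0  0  0  0  0  0]
 [ 0  0  0  0  0  0  0  0  0  0  0]
 [ 0  0  0  2  0  0  0  0  0  0  0]
 [ 0  0  2 74 75 75 60 45  7  0  0]
 [ 0  0  0  0  0  0  5 19  3  0  0]
 [39 50 18  0  0  0  0  0  0  0  0]
 [27 34 59 23  0  0  0  0  0  0  0]
 [59 59 25 40  0  0  0  0  0  0  0]
 [64 77 47 40  0  0  3 17  0  0  0]
 [57  3  2  1  0  0  0  2 24  1  0]]
```

>>> move_arm --commands '[[[0,0,0],[-0.05,0,0],1],[[0,0,2],[-0.1,-0.02,0],1],[[0,0,4],[-0.15,-0.04,0],1],[[0,0,6],[-0.2,-0.06,0.01],1],[[0,0,6.9],[-0.25,-0.08,0.03],1],[[0,0,6.9],[-0.3,-0.091,0.06],1],[[0,0,6.9],[-0.335,-0.091,0.09],1],[[0,0,6.9],[-0.35,-0.091,0.11],1]]'

```text
clock: 0.95
tool_pos: [0.5336, -0.3528, 0.1213]
eef_rot: [3.14, 0.002, 1.449]
contact_force: [0.9, -0.4, 0.7]
opening: 0.0856
```

Run:
```python
from h import *
snap('wrist','w1')
delta([.5335,-.3495,.03],83.1)
im,d,P=deproj('wrist','w1')
h=cv2.cvtColor(im,cv2.COLOR_RGB2HSV)
m=((h[...,0]<16)&(h[...,1]>150)&(h[...,2]>90)).astype(np.uint8)
k,l,s,c=cv2.connectedComponentsWithStats(m)
for i in range(1,k):
    if s[i,4]>200:
        V,U=np.nonzero(l==i); q=onz('wrist',U,V,.008,'w1'); r=cv2.minAreaRect((q[:,:2]*1000).astype(np.float32)); print(s[i],r,cv2.boxPoints(r))
```

```text
now 1.0 [ 0.5295 -0.3549  0.1131] [-1.7961e+02 -8.0000e-02  8.2880e+01] F [-4.53 -0.6  -3.58] op 0.0852
turn [-0.39 -0.08 -0.22] shift [0.0058 0.0038 0.0831]
[ 276  148   18  127 2235] ((531.4696655273438, -360.0973205566406), (99.57120513916016, 13.238019943237305), 83.4048080444336) [[ 519.1764  -408.79324]
 [ 532.3268  -410.3137 ]
 [ 543.76294 -311.4014 ]
 [ 530.61255 -309.88095]]
```

View pics/w1.png

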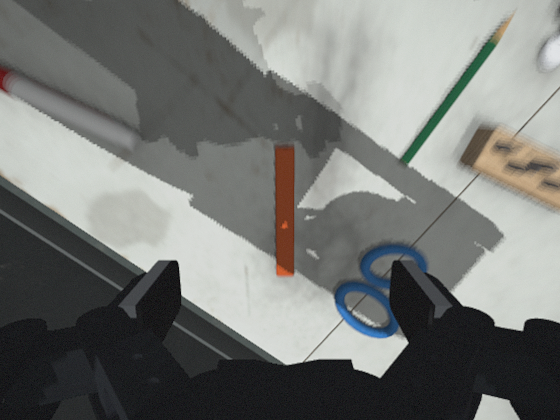

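Wrist picture shows the stick (275,146)-(294,276), blurred since the arm was still settling. I move lower and look again.

>>> move_arm --commands '[[[0,0,0],[0.002,0,0.02],1],[[0,0,0],[0.002,0,0.03],1],[[0,0,0],[0.002,0,0.04],1],[[0,0,0],[0.002,0,0.04],1],[[0,0,0],[0.002,0,0.04],1],[[0,0,0],[0.002,0,0.04],1],[[0,0,0],[0.002,0,0.04],1],[[0,0,0],[0.002,0,0.04],1]]'

```text
clock: 1.8
tool_pos: [0.5347, -0.3482, 0.0821]
eef_rot: [3.14, 0.001, 1.451]
contact_force: [0.4, -0.2, 0.5]
opening: 0.085
```

Run:
```python
from h import *
snap('wrist','w2')
delta([.5335,-.3495,.03],83.1)
im,d,P=deproj('wrist','w2')
h=cv2.cvtColor(im,cv2.COLOR_RGB2HSV)
m=((h[...,0]<18)&(h[...,1]>130)&(h[...,2]>40)).astype(np.uint8)
k,l,s,c=cv2.connectedComponentsWithStats(m)
for i in range(1,k):
    if s[i,4]>200:
        V,U=np.nonzero(l==i); q=onz('wrist',U,V,.008,'w2'); r=cv2.minAreaRect((q[:,:2]*1000).astype(np.float32)); print(s[i],r,cv2.boxPoints(r))
```

```text
now 1.85 [ 0.5345 -0.3482  0.0819] [1.7996e+02 3.0000e-02 8.3110e+01] F [-0.53  0.05 -0.1 ] op 0.0857
turn [0.04 0.03 0.01] shift [-0.0014 -0.0009  0.0519]
[ 273  155   22  151 3178] ((531.7924194335938, -357.93218994140625), (103.38732147216797, 13.704544067382812), 83.30162048339844) [[ 518.9573  -408.47372]
 [ 532.56824 -410.07224]
 [ 544.62756 -307.39066]
 [ 531.0166  -305.79214]]
```

View pics/w2.png

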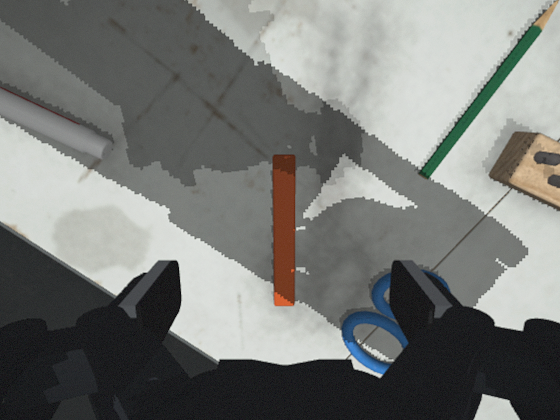

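>>> move_arm --commands '[[[0,0,0],[0,-0.0015,0.02],1],[[0,0,0],[0,-0.0015,0.04],1],[[0,0,0],[0,-0.0015,0.055],1],[[0,0,0],[0,-0.0015,0.067],1],[[0,0,0],[0,-0.0015,0.075],1],[[0,0,0],[0,-0.0015,0.079],1],[[0,0,0],[0,-0.0015,0.08],0.5],[[0,0,0],[0,-0.0015,0.08],0]]' --newtons 20

```text
clock: 2.65
tool_pos: [0.5331, -0.3481, 0.0017]
eef_rot: [3.141, 0.0, 1.45]
contact_force: [-0.6, -0.4, -0.0]
opening: 0.0591
```

Run:
```python
from h import *
delta([.5329,-.3485,.002],83.3)
snap('wrist','w3')
```

```text
now 2.65 [ 0.5331 -0.3481  0.0017] [1.7997e+02 2.0000e-02 8.3100e+01] F [-0.61 -0.43 -0.04] op 0.0591
turn [ 0.03  0.02 -0.2 ] shift [-0.0004 -0.0001 -0.0003]
```

View pics/w3.png

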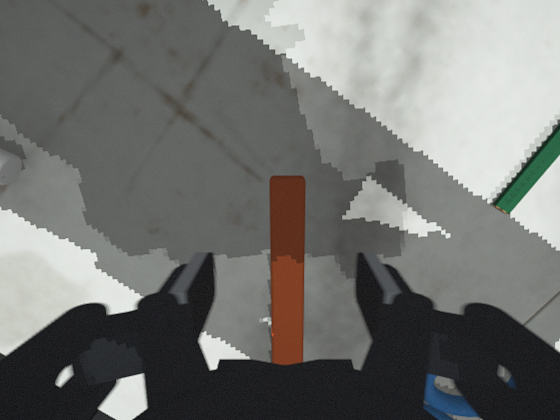

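The stick sits centred between the jaws (columns 271-304). Closing.

>>> move_arm --commands '[[[0,0,0],[0,0,0],-0.3],[[0,0,0],[0,0,0],-0.6],[[0,0,0],[0,0,0],-0.8],[[0,0,0],[0,0,0],-1],[[0,0,0],[0,0,0],-1],[[0,0,0],[0,0,0],-1],[[0,0,0],[0,0,0],-1],[[0,0,0],[0,0,0],-1]]' --newtons 30

```text
clock: 3.5
tool_pos: [0.5331, -0.3482, 0.0019]
eef_rot: [3.141, 0.001, 1.45]
contact_force: [0.1, -0.1, 6.2]
opening: 0.0135
```

Run:
```python
from h import *
delta([.5329,-.3485,.12],83.3)
```

```text
now 3.5 [ 0.5331 -0.3482  0.0019] [1.7995e+02 3.0000e-02 8.3100e+01] F [ 0.08 -0.12  6.17] op 0.0135
turn [ 0.05  0.03 -0.2 ] shift [-4.000e-04 -1.000e-04 -1.181e-01]
```

Run:
```python
from h import *
for n in('scene','side'):
    im,d,P=deproj(n,n+'0')
    m=(d>0)&(P[...,2]>.03)&(P[...,2]<.3)&(P[...,0]>.1)&(P[...,0]<.5)&(P[...,1]<.15)&(P[...,1]>-.4)
    Q=P[m]; print(Q.min(0),Q.max(0),np.percentile(Q,[5,95],axis=0))
delta([.464,-.0735,.12],184.2)
```

```text
[ 0.18496039 -0.12623351  0.03007782] [0.35215541 0.04764783 0.12630231] [[ 0.20577314 -0.11691102  0.03963758]
 [ 0.33653422  0.01947304  0.10107694]]
[ 0.1834591  -0.12543315  0.03008116] [0.3509147  0.04984026 0.12848465] [[ 0.20784679 -0.08524674  0.03902989]
 [ 0.33927136  0.02817549  0.1000258 ]]
now 3.5 [ 0.5331 -0.3482  0.0019] [1.7995e+02 3.0000e-02 8.3100e+01] F [ 0.08 -0.12  6.17] op 0.0135
turn [ 1.000e-02  7.000e-02 -1.011e+02] shift [ 0.2643 -0.1015 -0.1183]
```

>>> move_arm --commands '[[[0,0,0],[0,0,-0.02],-1],[[0,0,0],[0,0,-0.06],-1],[[0,0,0],[0,0,-0.1],-1],[[0,0,-8],[0,-0.01,-0.14],-1],[[0,0,-16],[0.02,-0.03,-0.17],-1],[[0,0,-24],[0.05,-0.05,-0.185],-1],[[0,0,-32],[0.08,-0.075,-0.19],-1],[[0,0,-40],[0.11,-0.1,-0.19],-1]]'

```text
clock: 4.3
tool_pos: [0.4462, -0.2258, 0.192]
eef_rot: [3.141, 0.001, 2.154]
contact_force: [-0.5, -0.1, -0.2]
opening: 0.0134
```

Run:
```python
from h import *
delta([.464,-.0735,.19],184.2)
```

```text
now 4.3 [ 0.4462 -0.2258  0.192 ] [1.7996e+02 8.0000e-02 1.2341e+02] F [-0.53 -0.13 -0.22] op 0.0134
turn [-1.000e-02  9.000e-02 -6.079e+01] shift [0.1173 0.0987 0.0019]
```

>>> move_arm --commands '[[[0,0,-8],[0.015,0.012,0],-1],[[0,0,-16],[0.03,0.025,0],-1],[[0,0,-24],[0.045,0.04,0],-1],[[0,0,-32],[0.06,0.055,0],-1],[[0,0,-40],[0.08,0.07,0],-1],[[0,0,-48],[0.1,0.085,0],-1],[[0,0,-55],[0.115,0.097,0],-1],[[0,0,-60.8],[0.117,0.0985,0],-1]]'

```text
clock: 5.1
tool_pos: [0.4648, -0.0727, 0.1906]
eef_rot: [3.14, -0.001, -3.067]
contact_force: [0.1, -0.8, -0.9]
opening: 0.0133
```

>>> move_arm --commands '[[[0,0,0],[0,0,0],-1],[[0,0,0],[0,0,0.03],-1],[[0,0,0],[0,0,0.06],-1],[[0,0,0],[0,0,0.08],-1],[[0,0,0],[0,0,0.09],-1],[[0,0,0],[0,0,0.09],-1],[[0,0,0],[0,0,0.09],-1],[[0,0,0],[0,0,0.09],-1]]'

```text
clock: 5.9
tool_pos: [0.4664, -0.0753, 0.1027]
eef_rot: [-3.141, 0.002, -3.074]
contact_force: [0.2, -0.3, -0.1]
opening: 0.0131
```

Run:
```python
from h import *
for n in('wrist','scene','side'): snap(n,n+'4')
delta([.464,-.0735,.04],184.2)
im=cv2.imread('pics/scene4.png'); cv2.imwrite('pics/s4z.png',cv2.resize(im[90:230,170:350],None,fx=4,fy=4,interpolation=cv2.INTER_CUBIC))
```

```text
now 6.05 [ 0.4661 -0.0751  0.1024] [-1.7995e+02  1.1000e-01 -1.7611e+02] F [-0.41 -0.81  0.45] op 0.0133
turn [-0.05  0.1  -0.31] shift [0.0021 0.0018 0.0624]
```

View pics/wrist4.png

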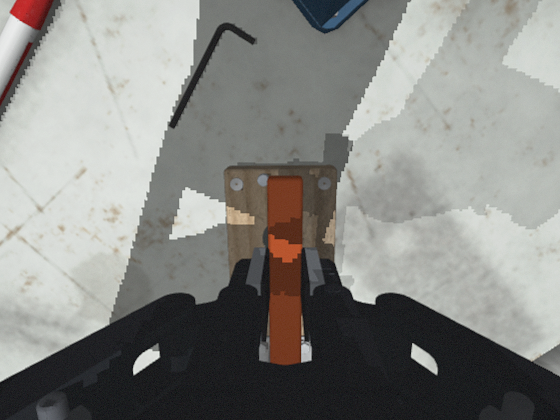

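View pics/s4z.png

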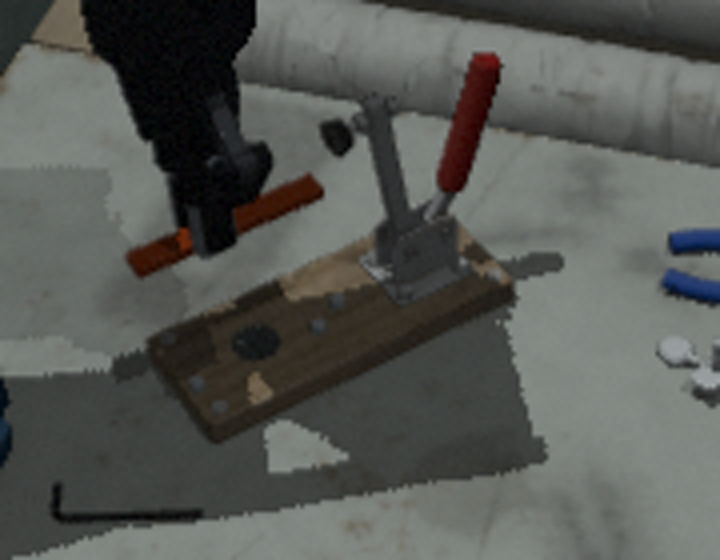

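View pics/side4.png

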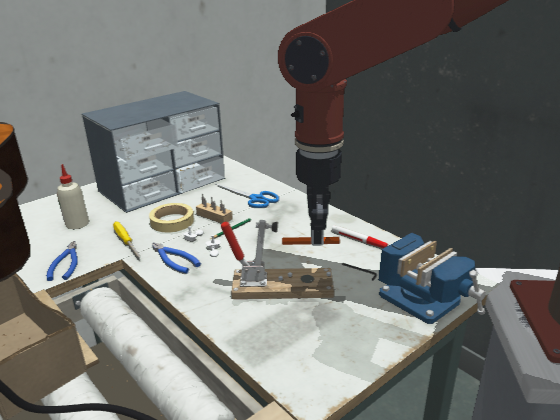

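Run:
```python
from h import *
im=cv2.imread('pics/wrist4.png'); cv2.imwrite('pics/w4z.png',cv2.resize(im[155:265,205:355],None,fx=5,fy=5,interpolation=cv2.INTER_CUBIC))
R=lambda th:np.array([[np.cos(th),-np.sin(th)],[np.sin(th),np.cos(th)]])
th=-1.497;t=np.array([.5662,-.070])
p=onz('wrist',[263.5],[180.5],.024,'wrist4'); print('pin clamp',(p[:,:2]-t)@R(th))
s=onz('wrist',[268.5,301.5,285,269.5,301.5],[180,180,177,232,232],.1085,'wrist4'); print('stick clamp',(s[:,:2]-t)@R(th))
print('tcp clamp',(np.load('pics/wrist4.npz')['p'][:2]-t)@R(th))
```

```text
pin clamp [[ 0.01080842 -0.12524954]]
stick clamp [[ 0.00344934 -0.14132565]
 [-0.0095814  -0.14124969]
 [-0.00307314 -0.14248623]
 [ 0.00343224 -0.11964521]
 [-0.00972352 -0.11956948]]
tcp clamp [-0.00207578 -0.09993636]
```

View pics/w4z.png

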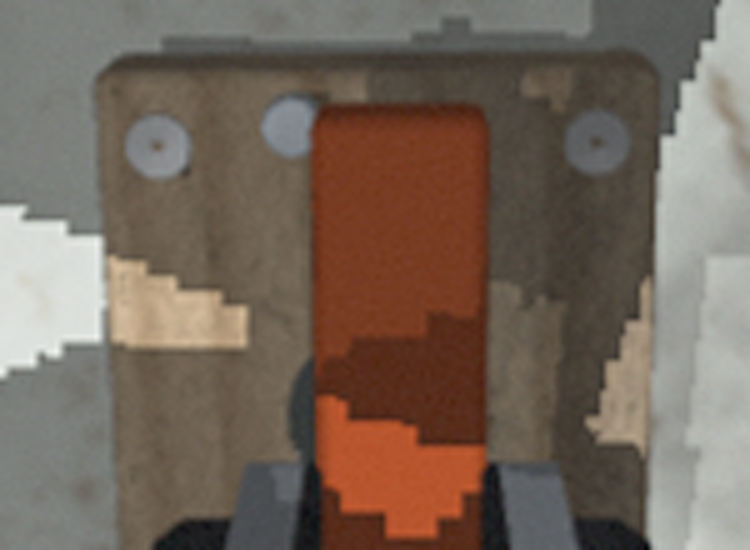

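>>> move_arm --commands '[[[0,0,0],[0.003,0,0.02],-1],[[0,0,0],[0.003,0,0.04],-1],[[0,0,0],[0.003,0,0.055],-1],[[0,0,0],[0.003,0,0.066],-1],[[0,0,0],[0.003,0,0.073],-1],[[0,0,0],[0.003,0,0.076],-1],[[0,0,0],[0.003,0,0.077],-1],[[0,0,0],[0.003,0,0.077],-1]]'

```text
clock: 6.85
tool_pos: [0.4628, -0.0752, 0.0248]
eef_rot: [-3.141, 0.001, -3.073]
contact_force: [-0.2, 0.0, -0.6]
opening: 0.0132
```

Run:
```python
from h import *
delta([.464,-.0735,.02],184.2)
for n in('wrist','scene'): snap(n,n+'5')
a=cv2.imread('pics/wrist5.png')[120:300,180:390]; b=cv2.imread('pics/scene5.png')[110:215,190:330]
a=cv2.resize(a,(560,480),interpolation=3)
b=cv2.resize(b,(640,480),interpolation=3)
cv2.imwrite('pics/w5z.png',a); cv2.imwrite('pics/s5z.png',b)
```

```text
now 6.85 [ 0.4628 -0.0752  0.0248] [-1.7998e+02  4.0000e-02 -1.7610e+02] F [-0.18  0.04 -0.55] op 0.0132
turn [-0.02  0.04 -0.3 ] shift [-0.0013  0.0016  0.0048]
```

View pics/w5z.png

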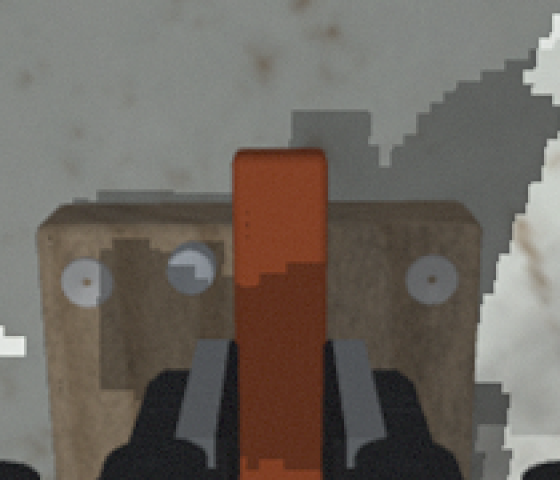

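View pics/s5z.png

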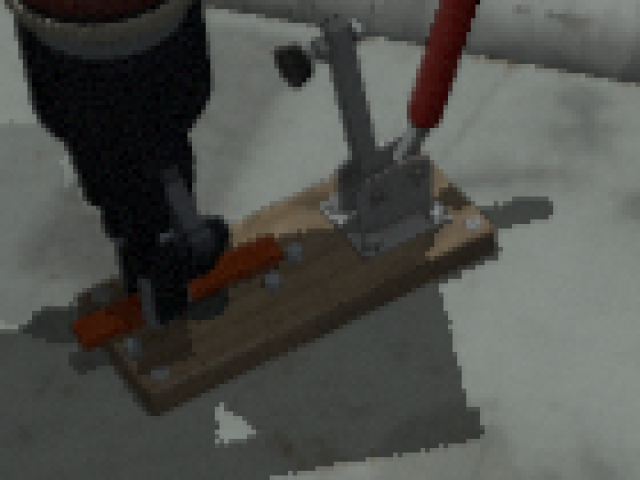

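The stick hovers above the block, about 3 mm clear of the pins. Lowering the last millimetres.

>>> move_arm --commands '[[[0,0,0],[0,0,0.001],-1],[[0,0,0],[0,0,0.002],-1],[[0,0,0],[0,0,0.003],-1],[[0,0,0],[0,0,0.0035],-1],[[0,0,0],[0,0,0.004],-1],[[0,0,0],[0,0,0.004],-1],[[0,0,0],[0,0,0.004],-1],[[0,0,0],[0,0,0.004],-1]]'

```text
clock: 7.75
tool_pos: [0.4623, -0.075, 0.0203]
eef_rot: [-3.142, 0.0, -3.074]
contact_force: [0.2, -0.5, -0.2]
opening: 0.0133
```

>>> move_arm --commands '[[[0,0,0],[0,0,0.0005],-1],[[0,0,0],[0,0,0.0005],-1],[[0,0,0],[0,-0.0005,0.0005],-1],[[0,0,0],[0,-0.001,0.0005],-1],[[0,0,0],[0,-0.0015,0.0005],-1],[[0,0,0],[0,-0.002,0.0005],-1],[[0,0,0],[0,-0.002,0.0005],-1],[[0,0,0],[0,-0.002,0.0005],-1]]'

```text
clock: 8.55
tool_pos: [0.4626, -0.077, 0.0199]
eef_rot: [-3.142, 0.0, -3.074]
contact_force: [1.1, 0.5, 2.7]
opening: 0.0132
```

>>> move_arm --commands '[[[0,0,0],[0,-0.0003,0],-1],[[0,0,0],[0,-0.0006,0],-1],[[0,0,0],[0,-0.0006,0],-1],[[0,0,0],[0,-0.0006,0],-1],[[0,0,0],[0,-0.0006,0],-1],[[0,0,0],[0,-0.0006,0],-1],[[0,0,0],[0,-0.0006,0],-1],[[0,0,0],[0,-0.0006,0],-1]]'

```text
clock: 9.35
tool_pos: [0.4626, -0.0776, 0.0199]
eef_rot: [-3.142, 0.0, -3.074]
contact_force: [-0.4, 3.0, 5.0]
opening: 0.0132
```

Run:
```python
from h import *
snap('wrist','w6')
delta([.464,-.0735,.02],184.2)
a=cv2.imread('pics/w6.png')[120:300,180:390]
cv2.imwrite('pics/w6z.png',cv2.resize(a,None,fx=3.5,fy=3.3,interpolation=3))
```

```text
now 9.4 [ 0.4626 -0.0776  0.0199] [ 1.800e+02  1.000e-02 -1.761e+02] F [0.76 2.17 4.76] op 0.0134
turn [ 0.    0.01 -0.3 ] shift [-0.0017  0.004  -0.0001]
```

View pics/w6z.png

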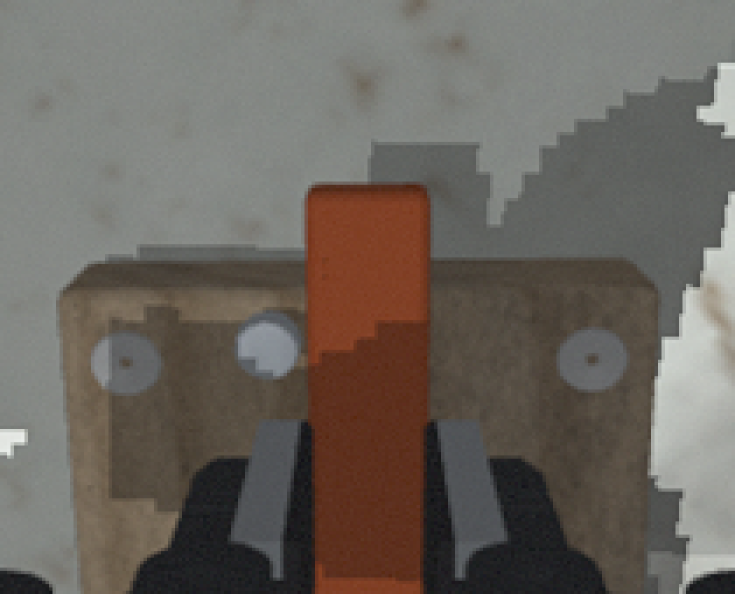

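>>> move_arm --commands '[[[0,0,0],[0,-0.0003,0],-1],[[0,0,0],[0,-0.0005,0],-1],[[0,0,0],[0,-0.0005,0],-1],[[0,0,0],[0,-0.0005,0],-1],[[0,0,0],[0,-0.0005,0],-1],[[0,0,0],[0,-0.0005,0],-1],[[0,0,0],[0,-0.0005,0],-1],[[0,0,0],[0,-0.0005,0],-1]]'

```text
clock: 10.2
tool_pos: [0.4626, -0.078, 0.0199]
eef_rot: [3.141, 0.0, -3.074]
contact_force: [-0.7, 3.7, 5.2]
opening: 0.0133
```

Run:
```python
from h import *
delta([.464,-.0735,.02],184.2)
print(env.observe()['wrist_torque'])
```

```text
now 10.2 [ 0.4626 -0.078   0.0199] [ 1.7999e+02  1.0000e-02 -1.7610e+02] F [-0.68  3.72  5.19] op 0.0133
turn [ 0.01  0.01 -0.3 ] shift [-0.0017  0.0044 -0.0001]
[ 0.5059305  -0.01114271  0.03382138]
```

>>> move_arm --commands '[[[0,0,0],[0,-0.0003,0],-1],[[0,0,0],[0,-0.0005,0],-1],[[0,0,0],[0,-0.0005,0],-1],[[0,0,0],[0,-0.0005,0],-1],[[0,0,0],[0,-0.0005,0],-1],[[0,0,0],[0,-0.0005,0],-1],[[0,0,0],[0,-0.0005,0],-1],[[0,0,0],[0,-0.0005,0],-1]]'

```text
clock: 11.0
tool_pos: [0.4626, -0.0783, 0.0199]
eef_rot: [3.141, 0.0, -3.074]
contact_force: [-0.2, 3.7, 4.9]
opening: 0.0135
```

Run:
```python
from h import *
snap('wrist','w7')
delta([.464,-.0735,.02],184.2)
a=cv2.imread('pics/w7.png')[120:300,180:390]
cv2.imwrite('pics/w7z.png',cv2.resize(a,None,fx=3.5,fy=3.3,interpolation=3))
```

```text
now 11.05 [ 0.4626 -0.0783  0.0199] [ 1.7997e+02  1.0000e-02 -1.7610e+02] F [-0.05  4.72  5.29] op 0.0132
turn [ 0.03  0.01 -0.3 ] shift [-0.0017  0.0047 -0.0001]
```

View pics/w7z.png

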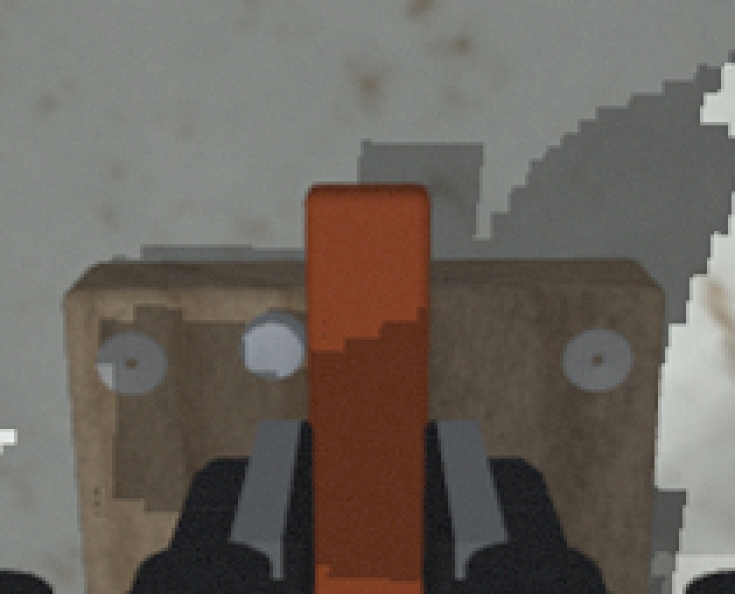

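>>> move_arm --commands '[[[0,0,0],[0,-0.0002,0],-1],[[0,0,0],[0,-0.0004,0],-1],[[0,0,0],[0,-0.0006,0],-1],[[0,0,0],[0,-0.0006,0],-1],[[0,0,0],[0,-0.0006,0],-1],[[0,0,0],[0,-0.0006,0],-1],[[0,0,0],[0,-0.0006,0],-1],[[0,0,0],[0,-0.0006,0],-1]]'

```text
clock: 11.85
tool_pos: [0.4626, -0.0785, 0.0199]
eef_rot: [3.14, -0.0, -3.074]
contact_force: [-0.1, 4.9, 6.4]
opening: 0.0132
```

>>> move_arm --commands '[[[0,0,0],[0,0.0003,0],-1],[[0,0,0],[-0.0005,0.0003,0],-1],[[0,0,0],[-0.001,0.0003,0],-1],[[0,0,0],[-0.0015,0.0003,0],-1],[[0,0,0],[-0.002,0.0003,0],-1],[[0,0,0],[-0.002,0.0003,0],-1],[[0,0,0],[-0.002,0.0003,0],-1],[[0,0,0],[-0.002,0.0003,0],-1]]'

```text
clock: 12.65
tool_pos: [0.4627, -0.0784, 0.0199]
eef_rot: [3.141, -0.004, -3.073]
contact_force: [-9.9, 3.0, 14.6]
opening: 0.0132
```

Run:
```python
from h import *
snap('wrist','w8'); snap('scene','s8')
delta([.464,-.0735,.02],184.2)
a=cv2.imread('pics/w8.png')[120:300,180:390]
a=cv2.resize(a,(400,340),interpolation=3)
b=cv2.resize(cv2.imread('pics/s8.png')[120:205,200:300],(400,340),interpolation=3)
cv2.imwrite('pics/w8z.png',np.hstack([a,b]))
```

```text
now 12.75 [ 0.4627 -0.0784  0.0198] [ 179.94   -0.26 -176.07] F [-8.96  2.63 14.87] op 0.0135
turn [ 0.06 -0.26 -0.27] shift [-0.0017  0.0048 -0.0002]
```

View pics/w8z.png

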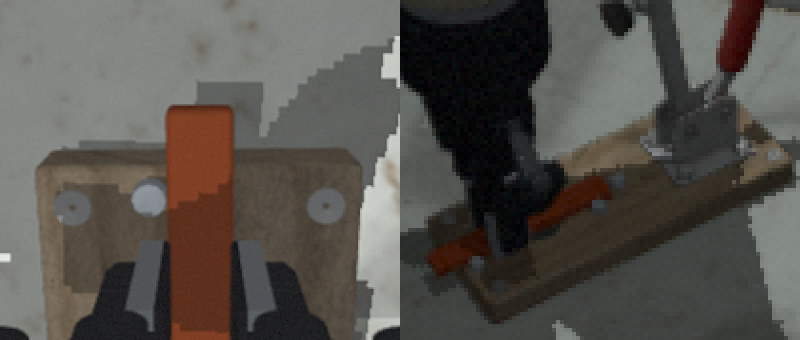

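Run:
```python
from h import *
R=lambda th:np.array([[np.cos(th),-np.sin(th)],[np.sin(th),np.cos(th)]])
th=-1.497;t=np.array([.5662,-.070])
im=cv2.imread('pics/w8.png'); cv2.imwrite('pics/w8y.png',cv2.resize(im[165:245,235:315],None,fx=7,fy=7,interpolation=3))
im=cv2.imread('pics/s8.png'); cv2.imwrite('pics/s8y.png',cv2.resize(im[150:195,200:270],None,fx=10,fy=10,interpolation=3))
print('tcp clamp',(np.load('pics/w8.npz')['p'][:2]-t)@R(th))
```

```text
tcp clamp [ 0.00079636 -0.10383533]
```

View pics/w8y.png

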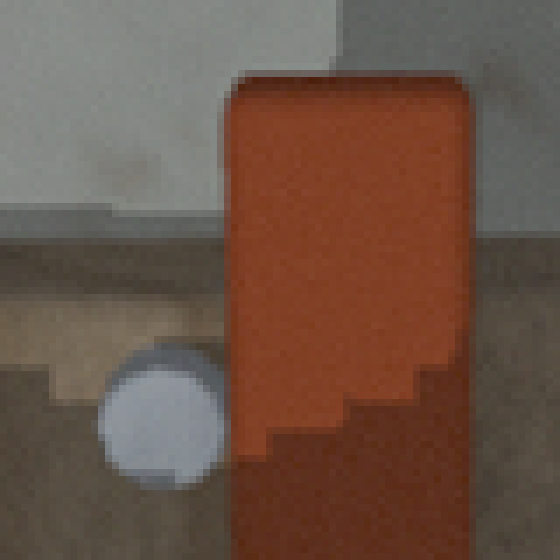

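View pics/s8y.png

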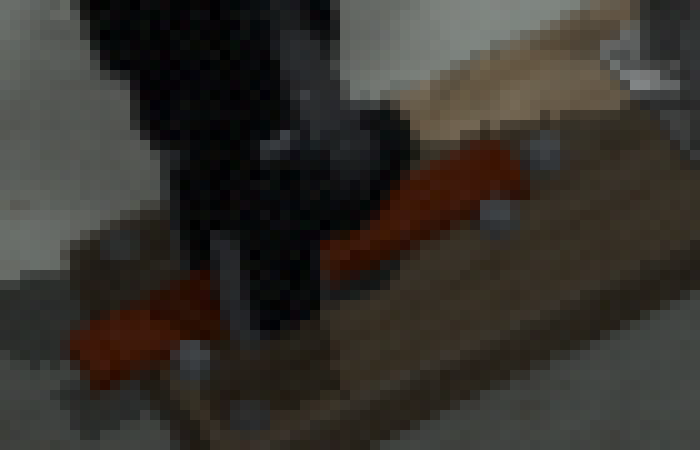

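Run:
```python
from h import *
R=lambda th:np.array([[np.cos(th),-np.sin(th)],[np.sin(th),np.cos(th)]])
th=-1.497;t=np.array([.5662,-.070])
p=onz('wrist',[235+163/7],[165+419/7],.024,'w8');s=onz('wrist',[235+350/7],[165+94/7],.026,'w8')
b=onz('wrist',[235+350/7],[165+76/7],.018,'w8')
for q in(p,s,b): print((q[:,:2]-t)@R(th)*1000)
# scene: stick far end bottom/top vs end pin
c=np.array([[545,152],[497,217],[192,360]])/10+[200,150]
print((onz('scene',c[:,0],c[:,1],.024)[:,:2]-t)@R(th)*1000)
c=np.array([[505,140],[527,175]])/10+[200,150]
print((onz('scene',c[:,0],c[:,1],.026)[:,:2]-t)@R(th)*1000)
```

```text
[[  11.01963803 -126.02782098]]
[[-1.33561125e-01 -1.45780286e+02]]
[[  -0.14750426 -145.46075237]]
[[   3.89170207  -32.92939087]
 [  14.76028488  -51.3018324 ]
 [  14.75176751 -124.78083517]]
[[ -2.26202131 -39.17007114]
 [  9.37360631 -40.53412673]]
```

The stick is still about 2.7 mm short of the end pin; the fingertips are dragging on the block. I ease off and lift slightly.

>>> move_arm --commands '[[[0,0,0],[0.001,0,0],-1],[[0,0,0],[0.0015,0,-0.0003],-1],[[0,0,0],[0.0015,0,-0.0006],-1],[[0,0,0],[0.0015,0,-0.0008],-1],[[0,0,0],[0.0015,0,-0.0008],-1],[[0,0,0],[0.001,0,-0.0008],-1],[[0,0,0],[0.0005,0,-0.0008],-1],[[0,0,0],[0.0005,0,-0.0008],-1]]'

```text
clock: 13.55
tool_pos: [0.463, -0.0785, 0.02]
eef_rot: [3.141, -0.002, -3.073]
contact_force: [-3.0, 3.5, -1.2]
opening: 0.0132
```

Run:
```python
from h import *
delta([.464,-.0735,.02],184.2)
```

```text
now 13.55 [ 0.463  -0.0785  0.02  ] [ 1.7996e+02 -1.3000e-01 -1.7609e+02] F [-3.02  3.5  -1.19] op 0.0132
turn [ 0.04 -0.13 -0.29] shift [-0.0013  0.005   0.    ]
```

>>> move_arm --commands '[[[0,0,0],[0,0.0003,0],-1],[[0,0,0],[0,0.0006,0],-1],[[0,0,0],[0,0.0008,0],-1],[[0,0,0],[0,0.001,0],-1],[[0,0,0],[0,0.001,0],-1],[[0,0,0],[0,0.001,0],-1],[[0,0,0],[0,0.001,0],-1],[[0,0,0],[0,0.001,0],-1]]'

```text
clock: 14.35
tool_pos: [0.4645, -0.0781, 0.0209]
eef_rot: [-3.141, 0.001, -3.074]
contact_force: [-1.0, 0.8, 0.1]
opening: 0.0131
```

Run:
```python
from h import *
delta([.464,-.0735,.02],184.2)
```

```text
now 14.35 [ 0.4645 -0.0781  0.0209] [-1.7997e+02  6.0000e-02 -1.7610e+02] F [-0.98  0.77  0.11] op 0.0131
turn [-0.03  0.06 -0.3 ] shift [0.0002 0.0046 0.0009]
```

>>> move_arm --commands '[[[0,0,0],[-0.0003,0,0],-1],[[0,0,0],[-0.0006,0,0],-1],[[0,0,0],[-0.0008,0,0],-1],[[0,0,0],[-0.0008,0,0],-1],[[0,0,0],[-0.0008,0,0],-1],[[0,0,0],[-0.0008,0,0],-1],[[0,0,0],[-0.0008,0,0],-1],[[0,0,0],[-0.0008,0,0],-1]]'

```text
clock: 15.15
tool_pos: [0.4648, -0.0777, 0.0206]
eef_rot: [3.142, 0.0, -3.074]
contact_force: [-0.5, 0.6, 0.2]
opening: 0.0134
```

Run:
```python
from h import *
delta([.464,-.0735,.02],184.2)
```

```text
now 15.15 [ 0.4648 -0.0777  0.0206] [ 180.     0.  -176.1] F [-0.52  0.6   0.18] op 0.0134
turn [ 0.   0.  -0.3] shift [0.0005 0.0043 0.0006]
```

>>> move_arm --commands '[[[0,0,0],[-0.0003,0,0],-1],[[0,0,0],[-0.0006,0,0],-1],[[0,0,0],[-0.0006,0,0],-1],[[0,0,0],[-0.0006,0,0],-1],[[0,0,0],[-0.0006,0,0],-1],[[0,0,0],[-0.0006,0,0],-1],[[0,0,0],[-0.0006,0,0],-1],[[0,0,0],[-0.0006,0,0],-1]]'

```text
clock: 15.95
tool_pos: [0.4654, -0.0777, 0.0206]
eef_rot: [-3.142, -0.0, -3.074]
contact_force: [-0.4, 0.3, 1.1]
opening: 0.0131
```

Run:
```python
from h import *
snap('wrist','w9')
delta([.464,-.0735,.02],184.2)
im=cv2.imread('pics/w9.png'); cv2.imwrite('pics/w9y.png',cv2.resize(im[165:245,235:315],None,fx=7,fy=7,interpolation=3))
```

```text
now 16.0 [ 0.4654 -0.0777  0.0206] [ 180.    -0.  -176.1] F [-0.13  0.47 -0.2 ] op 0.0134
turn [ 0.  -0.  -0.3] shift [0.0011 0.0043 0.0006]
```

View pics/w9y.png

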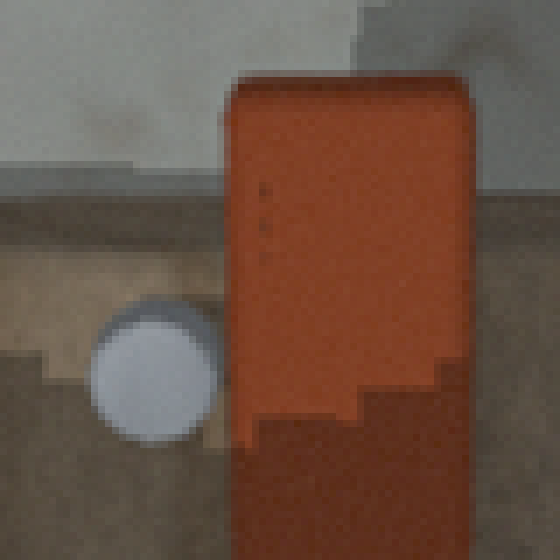

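>>> move_arm --commands '[[[0,0,0],[-0.0003,0,0],-1],[[0,0,0],[-0.0006,0,0],-1],[[0,0,0],[-0.0006,0,0],-1],[[0,0,0],[-0.0006,0,0],-1],[[0,0,0],[-0.0006,0,0],-1],[[0,0,0],[-0.0006,0,0],-1],[[0,0,0],[-0.0006,0,0],-1],[[0,0,0],[-0.0006,0,0],-1]]'

```text
clock: 16.8
tool_pos: [0.466, -0.0777, 0.0206]
eef_rot: [3.142, -0.0, -3.073]
contact_force: [0.3, -0.8, -0.9]
opening: 0.0135
```

>>> move_arm --commands '[[[0,0,0],[-0.0003,0,0],-1],[[0,0,0],[-0.0006,0,0],-1],[[0,0,0],[-0.0006,0,0],-1],[[0,0,0],[-0.0006,0,0],-1],[[0,0,0],[-0.0006,0,0],-1],[[0,0,0],[-0.0006,0,0],-1],[[0,0,0],[-0.0006,0,0],-1],[[0,0,0],[-0.0006,0,0],-1]]'

```text
clock: 17.6
tool_pos: [0.4664, -0.0776, 0.0205]
eef_rot: [3.142, -0.0, -3.074]
contact_force: [-0.5, -0.7, 0.4]
opening: 0.0134
```

>>> move_arm --commands '[[[0,0,0],[-0.0003,0,0],-1],[[0,0,0],[-0.0006,0,0],-1],[[0,0,0],[-0.0006,0,0],-1],[[0,0,0],[-0.0006,0,0],-1],[[0,0,0],[-0.0006,0,0],-1],[[0,0,0],[-0.0006,0,0],-1],[[0,0,0],[-0.0006,0,0],-1],[[0,0,0],[-0.0006,0,0],-1]]'

```text
clock: 18.4
tool_pos: [0.4666, -0.0775, 0.0204]
eef_rot: [3.141, -0.001, -3.073]
contact_force: [-4.7, -0.5, 0.9]
opening: 0.0132
```

Run:
```python
from h import *
snap('wrist','w10');snap('scene','s10')
delta([.464,-.0735,.02],184.2)
im=cv2.imread('pics/w10.png'); a=cv2.resize(im[165:245,235:315],(380,380),interpolation=3)
im=cv2.imread('pics/s10.png'); b=cv2.resize(im[155:193,225:265],(400,380),interpolation=3)
cv2.imwrite('pics/w10y.png',np.hstack([a,b]))
```

```text
now 18.5 [ 0.4666 -0.0775  0.0204] [ 1.7998e+02 -7.0000e-02 -1.7609e+02] F [-5.77 -0.85  0.39] op 0.013
turn [ 0.02 -0.07 -0.29] shift [0.0024 0.0042 0.0004]
```

View pics/w10y.png

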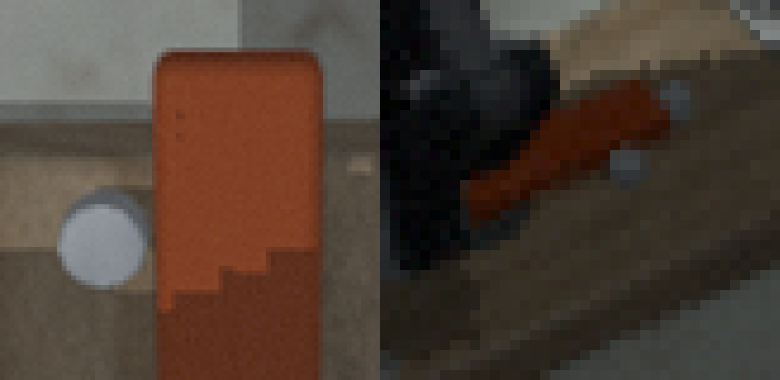

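End pin reached (5 N along y). Now relax that and close the ~0.9 mm gap to the side pins.

>>> move_arm --commands '[[[0,0,0],[0.0004,0,0],-1],[[0,0,0],[0.0006,-0.0003,0],-1],[[0,0,0],[0.0006,-0.0006,0],-1],[[0,0,0],[0.0006,-0.0008,0],-1],[[0,0,0],[0.0006,-0.0008,0],-1],[[0,0,0],[0.0006,-0.0008,0],-1],[[0,0,0],[0.0006,-0.0008,0],-1],[[0,0,0],[0.0006,-0.0008,0],-1]]'

```text
clock: 19.3
tool_pos: [0.4666, -0.0782, 0.0205]
eef_rot: [3.141, -0.0, -3.073]
contact_force: [-3.6, 3.3, -0.1]
opening: 0.0132
```

>>> move_arm --commands '[[[0,0,0],[0.0003,0.0003,0.0002],-1],[[0,0,0],[0.0003,0.0003,0.0002],-1],[[0,0,0],[0.0003,0.0003,0.0002],-0.6],[[0,0,0],[0.0003,0.0003,0.0002],-0.5],[[0,0,0],[0.0003,0.0003,0.0002],-0.45],[[0,0,0],[0.0003,0.0003,0.0002],-0.45],[[0,0,0],[0.0003,0.0003,0.0002],-0.45],[[0,0,0],[0.0003,0.0003,0.0002],-0.45]]'

```text
clock: 20.1
tool_pos: [0.4665, -0.0782, 0.0205]
eef_rot: [-3.141, 0.0, -3.074]
contact_force: [-0.4, -0.3, -0.0]
opening: 0.0233
```

Run:
```python
from h import *
snap('wrist','w11')
delta([.464,-.0735,.02],184.2)
im=cv2.imread('pics/w11.png'); a=cv2.resize(im[150:310,195:375],None,fx=3.5,fy=3.5,interpolation=3)
cv2.imwrite('pics/w11y.png',a)
```

```text
now 20.15 [ 0.4664 -0.0782  0.0204] [-1.800e+02  1.000e-02 -1.761e+02] F [ 0.77  0.01 -0.12] op 0.0236
turn [-0.    0.01 -0.3 ] shift [0.0021 0.0049 0.0004]
```

View pics/w11y.png

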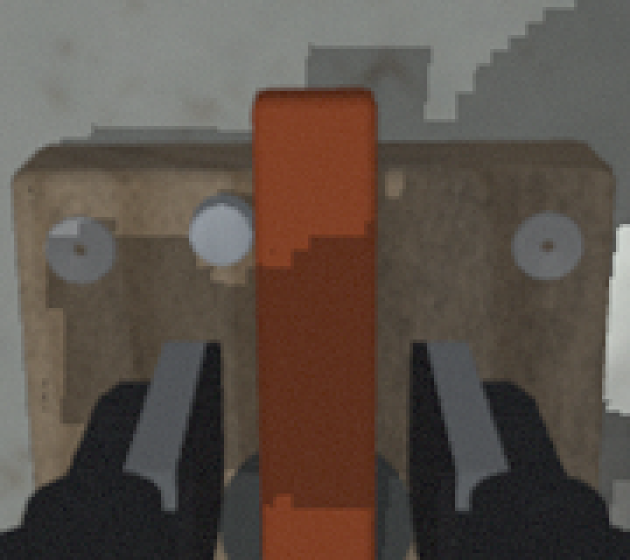

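>>> move_arm --commands '[[[0,0,0],[0,0,-0.005],-0.45],[[0,0,0],[0,0,-0.02],-0.4],[[0,0,0],[0,0,-0.05],0],[[0,0,0],[0,0,-0.09],0.5],[[0,0,0],[0,0,-0.12],1],[[0,0,0],[0,0,-0.14],1],[[0,0,0],[0,0,-0.15],1],[[0,0,0],[0,0,-0.15],1]]'

```text
clock: 20.95
tool_pos: [0.4673, -0.0785, 0.1719]
eef_rot: [-3.14, 0.003, -3.073]
contact_force: [0.8, -0.6, -0.3]
opening: 0.0858
```

Run:
```python
from h import *
snap('wrist','w12');snap('scene','s12')
delta([.464,-.0735,.02],184.2)
im=cv2.imread('pics/s12.png'); b=cv2.resize(im[120:210,195:305],None,fx=7,fy=6.6,interpolation=3)
cv2.imwrite('pics/s12y.png',b)
```

```text
now 21.05 [ 0.4658 -0.078   0.1694] [ 1.7997e+02 -7.0000e-02 -1.7610e+02] F [-0.11  0.27 -0.84] op 0.0854
turn [ 0.03 -0.07 -0.3 ] shift [0.0013 0.0045 0.1494]
```

View pics/w12.png

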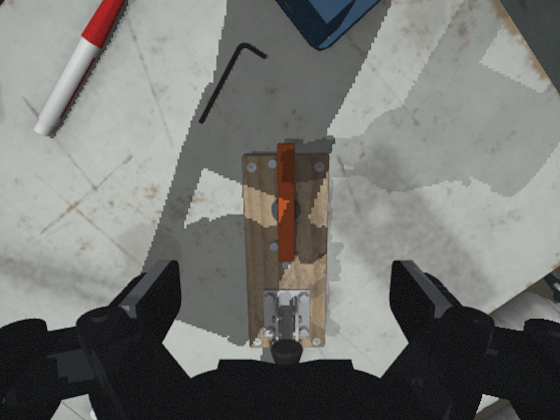

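View pics/s12y.png

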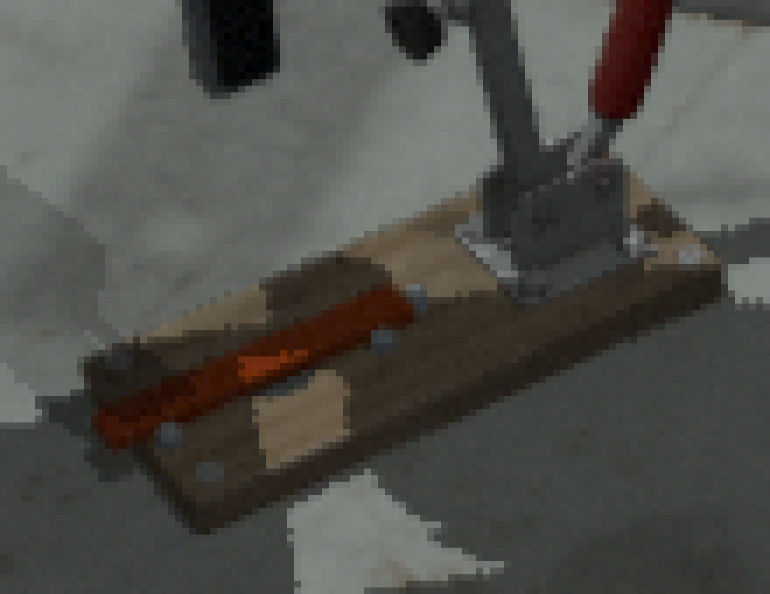

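Run:
```python
from h import *
im=cv2.imread('pics/w12.png'); a=cv2.resize(im[135:275,255:320],None,fx=6,fy=4.2,interpolation=3)
a=cv2.resize(im[135:205,255:320],None,fx=6,fy=6,interpolation=3);b=cv2.resize(im[215:285,255:320],None,fx=6,fy=6,interpolation=3)
cv2.imwrite('pics/w12y.png',np.hstack([a,b]))
```

```text
(no output)
```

View pics/w12y.png

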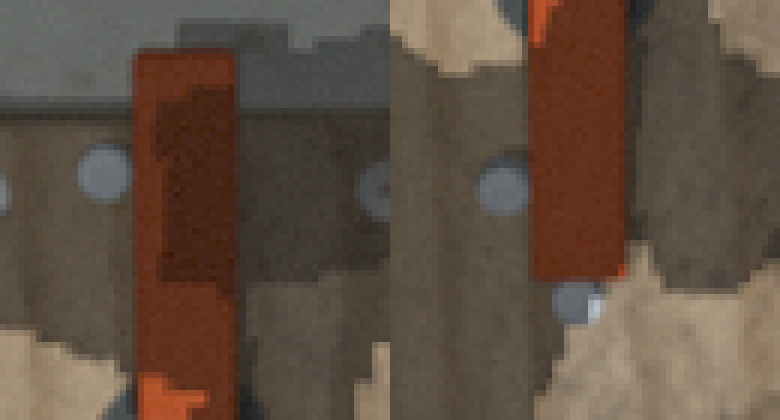

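```bash
cat >> h.py <<'E'
TH=-1.497;TT=np.array([.5662,-.0705])
RC=np.array([[np.cos(TH),-np.sin(TH)],[np.sin(TH),np.cos(TH)]])
def c2w(y,z,x=0): return np.r_[RC@np.array([x,y])+TT,z]
def handle(fn):
    im=np.load('pics/'+fn+'.npz')['im']; h=cv2.cvtColor(im,cv2.COLOR_RGB2HSV)
    m=(((h[...,0]<5)|(h[...,0]>174))&(h[...,1]>150)&(h[...,2]>70)).astype(np.uint8); m[:190]=0;m[300:]=0;m[:,:200]=0;m[:,320:]=0
    k,l,s,c=cv2.connectedComponentsWithStats(m); i=1+s[1:,4].argmax(); V,U=np.nonzero(l==i)
    o,d=ray('side',U,V); n=np.r_[RC@np.array([1,0]),0]; t=((np.r_[TT,0]-o)@n)/(d@n); Q=o+d*t[:,None]-np.r_[TT,0]
    q=np.c_[Q[:,:2]@RC@np.array([0,1]),Q[:,2]]
    r=cv2.minAreaRect((q*1000).astype(np.float32)); print('handle rect mm',s[i],r); b=cv2.boxPoints(r); print(b.round(1))
    w=np.linalg.svd(q-q.mean(0))[2][0]; a=np.degrees(np.arctan(w[1]/w[0]))%180; print('alpha',a,'theta',np.radians(a-16.7),'mean',q.mean(0))
E
python3 - <<'E'
from h import *
snap('side','side12'); handle('side0'); handle('side12')
def P(th): a=np.radians(19.9)+th; return 31+84*np.cos(a),48+84*np.sin(a)
for th in(1,.95,.9,.8,.7,.6,.5,.4,.3,.2,.1,.05,0): print(th,np.round(P(th),1))
delta(c2w(.03,.2),184.2)
E
```

```text
handle rect mm [221 222  22  38 305] ((52.329315185546875, 105.40486145019531), (83.39725494384766, 15.235217094421387), 71.37462615966797)
[[ 31.8  68.3]
 [ 46.2  63.5]
 [ 72.9 142.5]
 [ 58.4 147.4]]
alpha 71.69812477569634 theta 0.959898359758569 mean [0.0526433  0.10629747]
handle rect mm [221 222  22  38 305] ((52.329315185546875, 105.40486145019531), (83.39725494384766, 15.235217094421387), 71.37462615966797)
[[ 31.8  68.3]
 [ 46.2  63.5]
 [ 72.9 142.5]
 [ 58.4 147.4]]
alpha 71.83817770573128 theta 0.9623427445147439 mean [0.05258337 0.10611313]
1 [ 49.6 129.9]
0.95 [ 53.7 128.9]
0.9 [ 57.7 127.6]
0.8 [ 65.5 124.6]
0.7 [ 73.  120.8]
0.6 [ 80.  116.2]
0.5 [ 86.6 111. ]
0.4 [ 92.6 105.1]
0.3 [98.  98.7]
0.2 [102.7  91.7]
0.1 [106.7  84.3]
0.05 [108.5  80.5]
0 [110.   76.6]
now 21.1 [ 0.4654 -0.0778  0.1689] [ 1.7995e+02 -1.3000e-01 -1.7610e+02] F [-0.1  -0.13 -0.51] op 0.0851
turn [ 0.05 -0.13 -0.3 ] shift [-0.131   0.0007 -0.0314]
```

>>> move_arm --commands '[[[0,0,0],[0,0,-0.025],0.5],[[0,0,0],[0,0,-0.045],0],[[0,0,0],[-0.02,0,-0.05],-0.5],[[0,0,0],[-0.06,0,-0.05],-1],[[0,0,0],[-0.1,0,-0.05],-1],[[0,0,0],[-0.12,0,-0.05],-1],[[0,0,0],[-0.131,0,-0.05],-1],[[0,0,0],[-0.131,0,-0.05],-1]]'

```text
clock: 21.9
tool_pos: [0.5969, -0.069, 0.2185]
eef_rot: [3.141, -0.003, -3.073]
contact_force: [-0.1, -0.1, -0.6]
opening: 0.0
```

Run:
```python
from h import *
snap('side','side13'); snap('wrist','w13'); 
delta(c2w(.032,.128),184.2)
im=cv2.imread('pics/side13.png'); b=cv2.resize(im[140:310,180:350],None,fx=3.4,fy=3.4,interpolation=3)
cv2.imwrite('pics/side13y.png',b)
```

```text
now 22.0 [ 0.5959 -0.0692  0.2193] [ 1.7997e+02 -1.4000e-01 -1.7610e+02] F [ 0.93 -0.25  0.03] op -0.0001
turn [ 0.04 -0.14 -0.3 ] shift [-0.0025  0.0008  0.0913]
```

View pics/side13y.png

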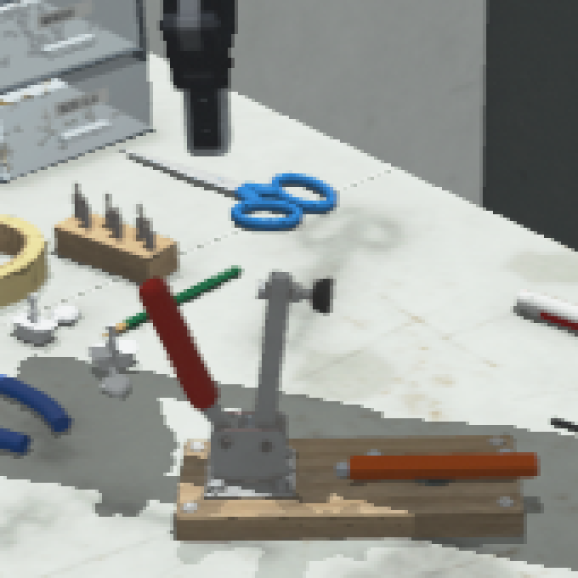

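View pics/w13.png

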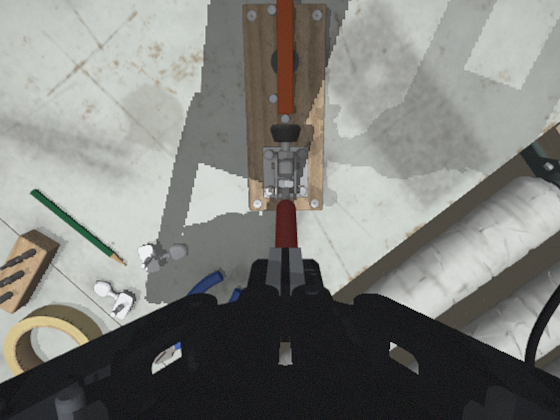

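>>> move_arm --commands '[[[0,0,0],[-0.002,0.001,0.02],-1],[[0,0,0],[-0.002,0.001,0.045],-1],[[0,0,0],[-0.002,0.001,0.065],-1],[[0,0,0],[-0.002,0.001,0.08],-1],[[0,0,0],[-0.002,0.001,0.089],-1],[[0,0,0],[-0.002,0.001,0.092],-1],[[0,0,0],[-0.002,0.001,0.092],-1],[[0,0,0],[-0.002,0.001,0.092],-1]]'

```text
clock: 22.8
tool_pos: [0.5996, -0.0683, 0.1295]
eef_rot: [-3.141, 0.002, -3.074]
contact_force: [-0.5, -0.2, -0.5]
opening: -0.0002
```

Run:
```python
from h import *
snap('side','side14');
delta(c2w(.032,.128),184.2)
im=cv2.imread('pics/side14.png'); b=cv2.resize(im[140:310,180:350],None,fx=3.4,fy=3.4,interpolation=3)
cv2.imwrite('pics/side14y.png',b)
```

```text
now 22.85 [ 0.5997 -0.0683  0.1296] [-1.7996e+02  1.0000e-01 -1.7610e+02] F [-0.09 -0.09  0.45] op -0.0
turn [-0.04  0.1  -0.3 ] shift [0.0016 0.0003 0.0016]
```

View pics/side14y.png

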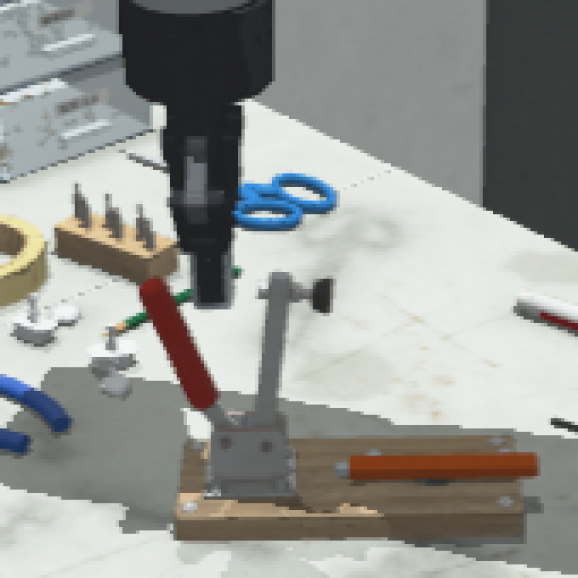

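>>> move_arm --commands '[[[0,0,0],[-0.006,0,0.001],-1],[[0,0,0],[-0.012,0,0.002],-1],[[0,0,0],[-0.017,0,0.0035],-1],[[0,0,0],[-0.021,0,0.005],-1],[[0,0,0],[-0.025,0,0.007],-1],[[0,0,0],[-0.0284,0,0.009],-1],[[0,0,0],[-0.032,0,0.011],-1],[[0,0,0],[-0.0354,0,0.0134],-1]]'

```text
clock: 23.65
tool_pos: [0.6347, -0.0657, 0.1149]
eef_rot: [-3.142, 0.0, -3.074]
contact_force: [-0.1, -0.4, 2.7]
opening: -0.0001
```

Run:
```python
from h import *
snap('side','side15');
delta(c2w(.0756,.111),184.2)
handle('side15')
im=cv2.imread('pics/side15.png'); b=cv2.resize(im[140:310,180:350],None,fx=3.4,fy=3.4,interpolation=3)
cv2.imwrite('pics/side15y.png',b)
```

```text
now 23.7 [ 0.6348 -0.0656  0.1144] [ 1.7999e+02  1.0000e-02 -1.7610e+02] F [-0.6   0.09 -0.43] op 0.0001
turn [ 0.01  0.01 -0.3 ] shift [-0.0068  0.0002  0.0034]
handle rect mm [207 230  32  33 300] ((69.46903991699219, 94.45944213867188), (80.20731353759766, 14.51301097869873), 52.692386627197266)
[[ 39.4  67. ]
 [ 50.9  58.2]
 [ 99.5 122. ]
 [ 88.  130.8]]
alpha 52.43883824783314 theta 0.6237603982623695 mean [0.06981508 0.09423914]
```

View pics/side15y.png

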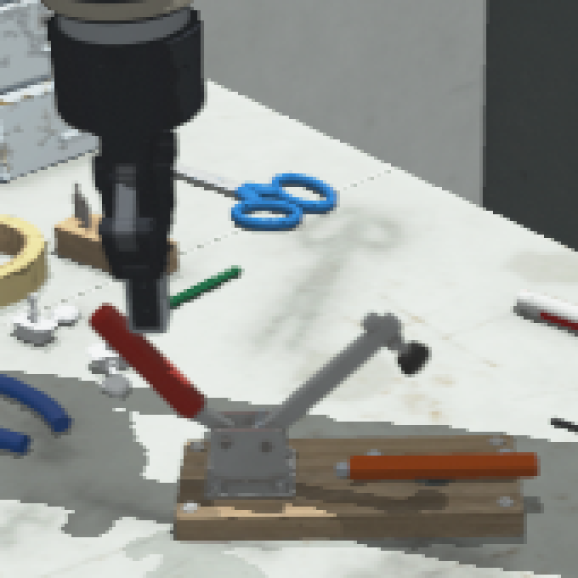

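>>> move_arm --commands '[[[0,0,0],[-0.003,0,0.0015],-1],[[0,0,0],[-0.006,0,0.003],-1],[[0,0,0],[-0.008,0,0.005],-1],[[0,0,0],[-0.01,0,0.0068],-1],[[0,0,0],[-0.0115,0,0.008],-1],[[0,0,0],[-0.0127,0,0.0093],-1],[[0,0,0],[-0.014,0,0.011],-1],[[0,0,0],[-0.0155,0,0.0124],-1]]'

```text
clock: 24.5
tool_pos: [0.65, -0.0647, 0.1026]
eef_rot: [-3.141, 0.0, -3.074]
contact_force: [0.8, 0.4, 0.5]
opening: 0.0
```

Run:
```python
from h import *
snap('side','side16');
delta(c2w(.0917,.0917),184.2)
handle('side16')
im=cv2.imread('pics/side16.png'); b=cv2.resize(im[140:310,180:350],None,fx=3.4,fy=3.4,interpolation=3)
cv2.imwrite('pics/side16y.png',b)
```

```text
now 24.55 [ 0.65   -0.0646  0.1024] [ 1.800e+02  1.000e-02 -1.761e+02] F [-0.54  0.12 -0.55] op -0.0002
turn [ 0.    0.01 -0.3 ] shift [-0.0077  0.0004  0.0107]
handle rect mm [200 238  37  27 303] ((79.41716766357422, 83.53823852539062), (79.39405822753906, 16.529539108276367), 37.862483978271484)
[[ 43.   65.7]
 [ 53.1  52.6]
 [115.8 101.4]
 [105.7 114.4]]
alpha 38.00235776814664 theta 0.37179628149194965 mean [0.07916818 0.08297502]
```

View pics/side16y.png

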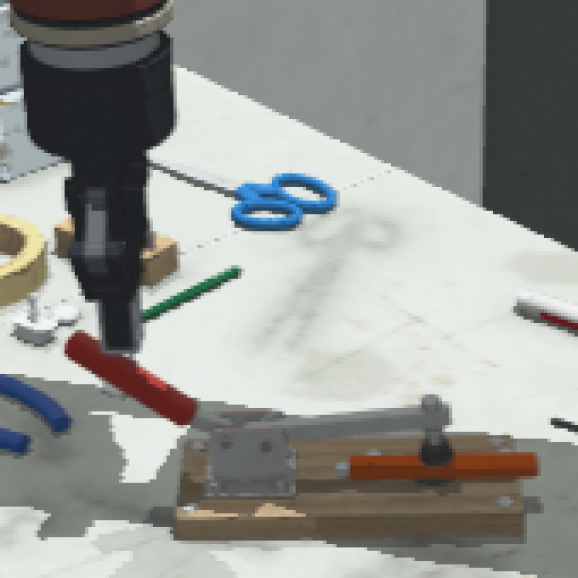

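>>> move_arm --commands '[[[0,0,0],[-0.0012,0,0.0015],-1],[[0,0,0],[-0.0025,0,0.003],-1],[[0,0,0],[-0.0037,0,0.0048],-1],[[0,0,0],[-0.0048,0,0.0063],-1],[[0,0,0],[-0.0058,0,0.0078],-1],[[0,0,0],[-0.0067,0,0.0092],-1],[[0,0,0],[-0.0077,0,0.0107],-1],[[0,0,0],[-0.0077,0,0.0107],-1]]'

```text
clock: 25.35
tool_pos: [0.6577, -0.0641, 0.0925]
eef_rot: [-3.142, 0.0, -3.073]
contact_force: [-2.9, 1.3, 5.6]
opening: -0.0001
```

Run:
```python
from h import *
snap('side','side17');snap('scene','s17')
delta(c2w(.0975,.0805),184.2)
handle('side17')
im=cv2.imread('pics/s17.png'); b=cv2.resize(im[120:210,195:305],None,fx=7,fy=6.6,interpolation=3)
cv2.imwrite('pics/s17y.png',b)
```

```text
now 25.45 [ 0.6577 -0.0641  0.0925] [-1.7999e+02  2.0000e-02 -1.7610e+02] F [-2.47  0.06  5.83] op 0.0002
turn [-0.01  0.02 -0.3 ] shift [-0.0058  0.0004  0.012 ]
handle rect mm [200 244  36  23 282] ((82.26048278808594, 75.04298400878906), (74.98109436035156, 17.076519012451172), 29.961687088012695)
[[ 45.5  63.7]
 [ 54.   48.9]
 [119.   86.4]
 [110.5 101.2]]
alpha 29.88730504061039 theta 0.23016189242349583 mean [0.08111456 0.0739163 ]
```

View pics/s17y.png

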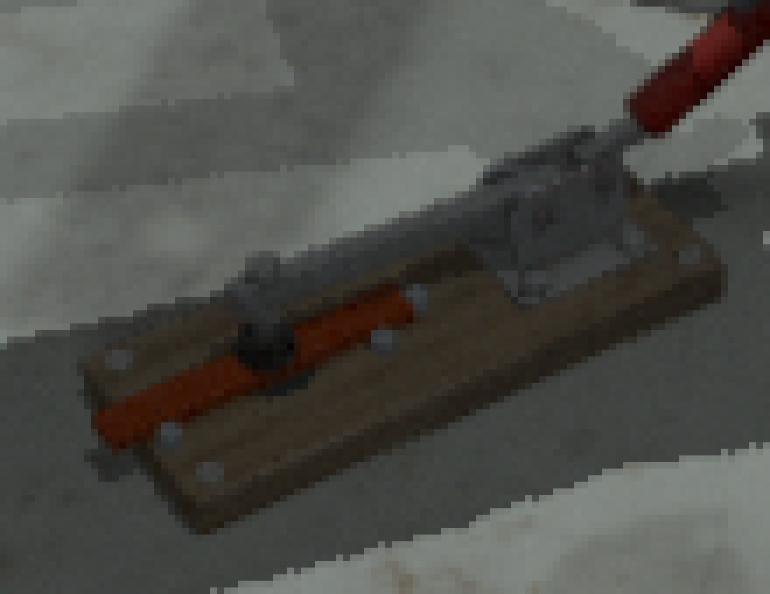

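>>> move_arm --commands '[[[0,0,0],[-0.0008,0,0.0014],-1],[[0,0,0],[-0.0016,0,0.0028],-1],[[0,0,0],[-0.0024,0,0.0042],-1],[[0,0,0],[-0.003,0,0.0055],-1],[[0,0,0],[-0.0038,0,0.0068],-1],[[0,0,0],[-0.0045,0,0.0082],-1],[[0,0,0],[-0.005,0,0.0095],-1],[[0,0,0],[-0.005,0,0.0095],-1]]'

```text
clock: 26.25
tool_pos: [0.6632, -0.0637, 0.0831]
eef_rot: [-3.141, 0.002, -3.073]
contact_force: [-0.9, 1.4, 4.4]
opening: -0.0
```

Run:
```python
from h import *
snap('side','side18')
delta(c2w(.0975,.0805),184.2)
handle('side18')
```

```text
now 26.3 [ 0.6632 -0.0637  0.0831] [-1.7999e+02  1.0000e-01 -1.7610e+02] F [-0.59  1.28  4.13] op -0.0002
turn [-0.01  0.1  -0.3 ] shift [-0.0002  0.0004  0.0026]
handle rect mm [200 250  35  18 264] ((82.85830688476562, 67.26451110839844), (69.76223754882812, 18.030784606933594), 22.400959014892578)
[[ 47.2  62.3]
 [ 54.   45.6]
 [118.5  72.2]
 [111.7  88.9]]
alpha 21.247256739963284 theta 0.07936460204586293 mean [0.08176504 0.06606019]
```

>>> move_arm --commands '[[[0,0,0],[-0.0002,0,0.0007],-1],[[0,0,0],[-0.0004,0,0.0014],-1],[[0,0,0],[-0.0006,0,0.002],-1],[[0,0,0],[-0.0008,0,0.0026],-1],[[0,0,0],[-0.001,0,0.0032],-1],[[0,0,0],[-0.001,0,0.0032],-1],[[0,0,0],[-0.001,0,0.0032],-1],[[0,0,0],[-0.001,0,0.0032],-1]]'

```text
clock: 27.1
tool_pos: [0.6632, -0.0639, 0.0789]
eef_rot: [-3.142, -0.001, -3.074]
contact_force: [0.7, -1.3, 1.5]
opening: 0.0001
```

Run:
```python
from h import *
snap('side','side19')
delta(c2w(.0985,.0775),184.2)
handle('side19')
```

```text
now 27.15 [ 0.6632 -0.0639  0.0789] [-1.800e+02 -3.000e-02 -1.761e+02] F [ 0.97 -0.54  2.65] op -0.0005
turn [-0.   -0.03 -0.3 ] shift [-0.0013  0.0005  0.0014]
handle rect mm [200 252  35  17 255] ((83.32301330566406, 64.1949462890625), (68.10338592529297, 17.71405601501465), 19.750459671020508)
[[ 48.3  61. ]
 [ 54.3  44.4]
 [118.4  67.4]
 [112.4  84. ]]
alpha 18.400399495748374 theta 0.02967756980006046 mean [0.08167139 0.06312859]
```

>>> move_arm --commands '[[[0,0,0],[-0.0003,0,0.0005],-1],[[0,0,0],[-0.0005,0,0.001],-1],[[0,0,0],[-0.0005,0,0.0015],-1],[[0,0,0],[-0.0005,0,0.0018],-1],[[0,0,0],[-0.0005,0,0.0018],-1],[[0,0,0],[-0.0005,0,0.0018],-1],[[0,0,0],[-0.0005,0,0.0018],-1],[[0,0,0],[-0.0005,0,0.0018],-1]]'

```text
clock: 27.95
tool_pos: [0.6638, -0.0636, 0.0773]
eef_rot: [3.142, -0.0, -3.074]
contact_force: [0.2, -0.4, 0.9]
opening: 0.0002
```

Run:
```python
from h import *
snap('side','side20')
delta(c2w(.0985,.0775),184.2)
handle('side20')
```

```text
now 28.0 [ 0.6638 -0.0637  0.0773] [ 1.800e+02 -1.000e-02 -1.761e+02] F [0.09 0.94 0.13] op -0.0002
turn [ 0.   -0.01 -0.3 ] shift [-0.0006  0.0004 -0.0002]
handle rect mm [200 253  35  16 253] ((83.54936981201172, 62.41741180419922), (67.19509887695312, 17.646663665771484), 17.43838882446289)
[[ 48.9  60.8]
 [ 54.1  43.9]
 [118.2  64.1]
 [113.   80.9]]
alpha 16.56712681306798 theta -0.002319074599581654 mean [0.08239274 0.06155432]
```

Force has fallen to zero; handle reads ~0. Retreat upward and check that it stays.

>>> move_arm --commands '[[[0,0,0],[0,0,-0.002],-1],[[0,0,0],[0,0,-0.006],-1],[[0,0,0],[0,0,-0.015],-1],[[0,0,0],[0,0,-0.03],-1],[[0,0,0],[0,0,-0.05],-1],[[0,0,0],[0,0,-0.08],-1],[[0,0,0],[0,0,-0.1],-1],[[0,0,0],[0,0,-0.1],-1]]'

```text
clock: 28.8
tool_pos: [0.6668, -0.0643, 0.1837]
eef_rot: [-3.139, 0.009, -3.073]
contact_force: [1.1, 0.0, -0.2]
opening: -0.0003
```

Run:
```python
from h import *
snap('side','side21');snap('scene','s21');snap('wrist','w21')
delta(c2w(-.08,.18),184.2)
handle('side21')
im=cv2.imread('pics/side21.png'); b=cv2.resize(im[180:310,180:350],None,fx=4,fy=4,interpolation=3)
cv2.imwrite('pics/side21y.png',b)
im=cv2.imread('pics/s21.png'); b=cv2.resize(im[120:210,195:305],None,fx=7,fy=6.6,interpolation=3)
cv2.imwrite('pics/s21y.png',b)
```

```text
now 28.95 [ 0.6636 -0.0636  0.1773] [ 1.800e+02 -1.000e-02 -1.761e+02] F [ 0.59 -0.05 -1.08] op -0.0002
turn [ 0.   -0.01 -0.3 ] shift [ 0.1777 -0.0007 -0.0027]
handle rect mm [200 253  35  16 272] ((83.61819458007812, 62.28876495361328), (67.28591918945312, 16.863719940185547), 17.95458984375)
[[ 49.   59.9]
 [ 54.2  43.9]
 [118.2  64.6]
 [113.   80.7]]
alpha 18.63902740849942 theta 0.03384241256472797 mean [0.08347432 0.06253585]
```

View pics/side21y.png

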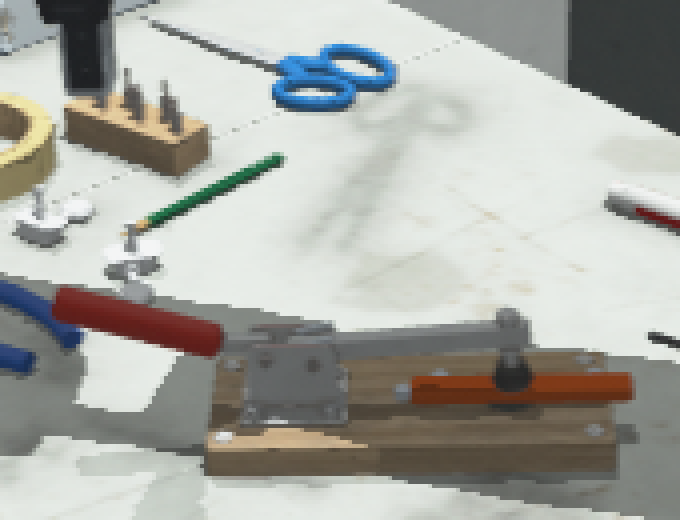

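View pics/s21y.png

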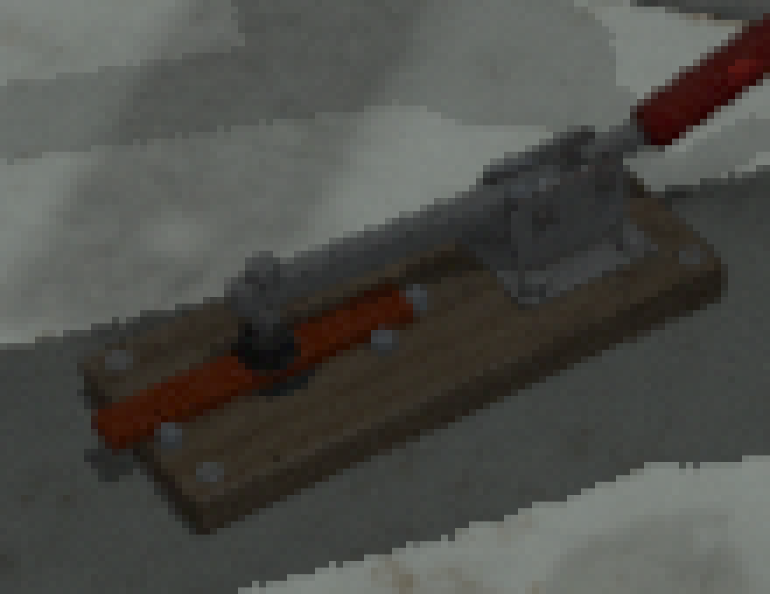

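View pics/w21.png

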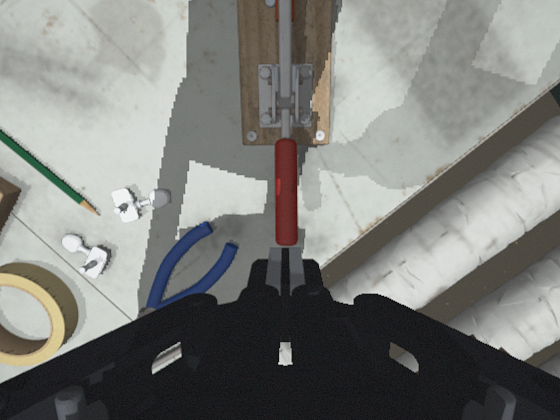

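The handle stays down and the stick is unmoved against the pins. The angle reading is only good to about ±0.03 rad, so I'll do a light touch test for the rigid stop.

>>> move_arm --commands '[[[0,0,0],[0,0,0.03],-1],[[0,0,0],[0,0,0.06],-1],[[0,0,0],[0,0,0.08],-1],[[0,0,0],[0,0,0.09],-1],[[0,0,0],[0,0,0.095],-1],[[0,0,0],[0,0,0.098],-1],[[0,0,0],[0,0,0.1],-1],[[0,0,0],[0,0,0.1],-1]]'

```text
clock: 29.75
tool_pos: [0.6645, -0.0638, 0.0783]
eef_rot: [-3.141, 0.001, -3.074]
contact_force: [0.6, 0.5, -0.1]
opening: 0.0001
```

>>> move_arm --commands '[[[0,0,0],[0,0,0.0003],-1],[[0,0,0],[0,0,0.0006],-1],[[0,0,0],[0,0,0.0009],-1],[[0,0,0],[0,0,0.0009],-1],[[0,0,0],[0,0,0.0009],-1],[[0,0,0],[0,0,0.0009],-1],[[0,0,0],[0,0,0.0009],-1],[[0,0,0],[0,0,0.0009],-1]]'

```text
clock: 30.55
tool_pos: [0.6639, -0.0637, 0.0765]
eef_rot: [-3.142, -0.0, -3.073]
contact_force: [0.1, -0.2, -0.4]
opening: 0.0001
```

>>> move_arm --commands '[[[0,0,0],[0,0,0.0003],-1],[[0,0,0],[0,0,0.0006],-1],[[0,0,0],[0,0,0.0009],-1],[[0,0,0],[0,0,0.0009],-1],[[0,0,0],[0,0,0.0009],-1],[[0,0,0],[0,0,0.0009],-1],[[0,0,0],[0,0,0.0009],-1],[[0,0,0],[0,0,0.0009],-1]]'

```text
clock: 31.35
tool_pos: [0.6639, -0.0637, 0.0756]
eef_rot: [-3.142, -0.0, -3.074]
contact_force: [0.3, 0.4, 1.0]
opening: -0.0001
```

>>> move_arm --commands '[[[0,0,0],[0,0,0.0003],-1],[[0,0,0],[0,0,0.0006],-1],[[0,0,0],[0,0,0.0008],-1],[[0,0,0],[0,0,0.0008],-1],[[0,0,0],[0,0,0.0008],-1],[[0,0,0],[0,0,0.0008],-1],[[0,0,0],[0,0,0.0008],-1],[[0,0,0],[0,0,0.0008],-1]]'

```text
clock: 32.15
tool_pos: [0.6641, -0.0637, 0.075]
eef_rot: [-3.141, 0.0, -3.073]
contact_force: [-0.1, 0.3, 2.4]
opening: 0.0002
```

Light contact at z ≈ 75 mm with rising resistance fits the closed position. Retreat and take a last look.

>>> move_arm --commands '[[[0,0,0],[0,0,-0.002],-1],[[0,0,0],[0,0,-0.01],-1],[[0,0,0],[0,0,-0.04],-1],[[0,0,0],[0,0,-0.08],-1],[[0,0,0],[0,0,-0.12],-1],[[0,0,0],[0.04,0,-0.15],-1],[[0,0,0],[0.08,0,-0.16],-1],[[0,0,0],[0.12,0,-0.16],-1]]'

```text
clock: 32.95
tool_pos: [0.5443, -0.0723, 0.2379]
eef_rot: [-3.14, 0.005, -3.073]
contact_force: [-0.0, -0.8, 0.6]
opening: 0.0
```

>>> move_arm --commands '[[[0,0,0],[0.02,0,0],-1],[[0,0,0],[0.04,0,0],-1],[[0,0,0],[0.05,0,0],-1],[[0,0,0],[0.05,0,0],-1],[[0,0,0],[0.05,0,0],-1],[[0,0,0],[0.05,0,0],-1],[[0,0,0],[0.05,0,0],-1],[[0,0,0],[0.05,0,0],-1]]'

```text
clock: 33.75
tool_pos: [0.4946, -0.0752, 0.2345]
eef_rot: [3.141, -0.001, -3.073]
contact_force: [0.9, 0.8, -1.5]
opening: -0.0
```

Run:
```python
from h import *
snap('wrist','w22');snap('side','side22');snap('scene','s22')
delta(c2w(-.08,.18),184.2); handle('side22')
im=cv2.imread('pics/w22.png'); b=cv2.resize(im[100:270,230:340],None,fx=3.5,fy=3.5,interpolation=3)
c=cv2.resize(cv2.imread('pics/s22.png')[80:310,170:410],None,fx=1.6,fy=2.587,interpolation=3)[:b.shape[0]]
cv2.imwrite('pics/w22y.png',np.hstack([b[:c.shape[0]],c]))
```

```text
now 33.9 [ 0.4944 -0.0752  0.2346] [ 1.7999e+02 -2.0000e-02 -1.7609e+02] F [-0.69 -0.65  0.64] op 0.0003
turn [ 0.01 -0.02 -0.29] shift [ 0.0081 -0.0007  0.0546]
handle rect mm [200 254  35  15 281] ((83.59623718261719, 61.383399963378906), (66.62550354003906, 17.98318862915039), 16.7071533203125)
[[ 49.1  60.4]
 [ 54.3  43.2]
 [118.1  62.3]
 [112.9  79.6]]
alpha 17.19235596513792 theta 0.008593232683491147 mean [0.08326999 0.06139603]
```

View pics/w22y.png

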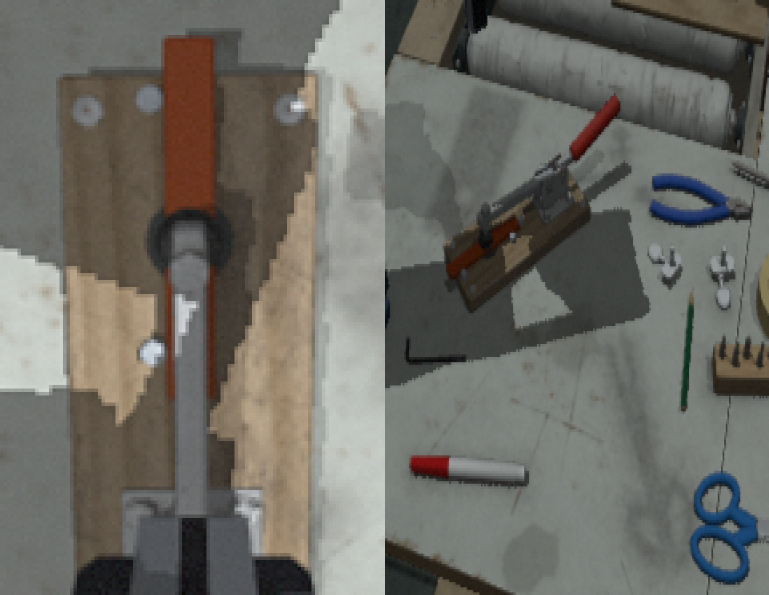

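Run:
```python
from h import *
a=[cv2.resize(cv2.imread(f'pics/side{i}.png')[240:285,195:300],None,fx=7,fy=4.2,interpolation=cv2.INTER_NEAREST) for i in (20,21,22)]
cv2.imwrite('pics/cmp.png',np.vstack(a))
```

```text
(no output)
```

View pics/cmp.png

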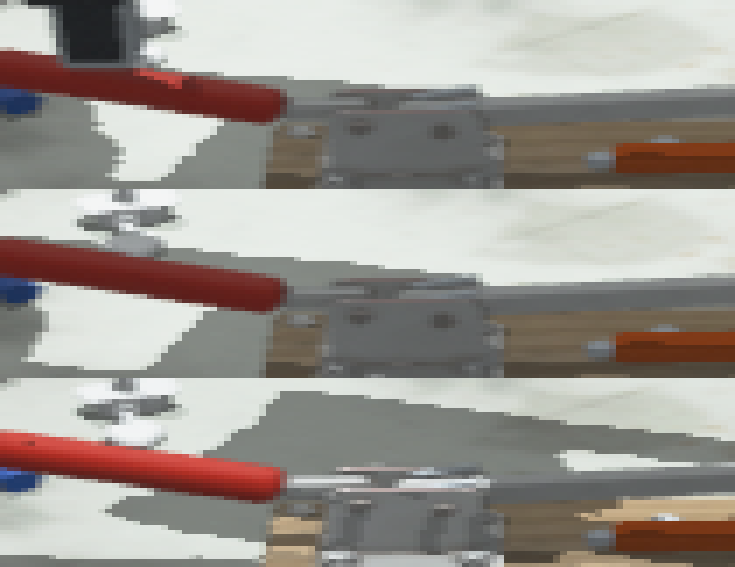

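Handle end moved by at most half a pixel after the touch. I'll do one firmer (still gentle) check of the stop, since there is time.

>>> move_arm --commands '[[[0,0,0],[-0.03,0,0],-1],[[0,0,0],[-0.07,0,0],-1],[[0,0,0],[-0.12,0,0],-1],[[0,0,0],[-0.15,0,0.01],-1],[[0,0,0],[-0.17,0,0.04],-1],[[0,0,0],[-0.17,0,0.08],-1],[[0,0,0],[-0.17,0,0.12],-1],[[0,0,0],[-0.17,0,0.145],-1]]'

```text
clock: 34.7
tool_pos: [0.662, -0.0631, 0.0855]
eef_rot: [3.14, -0.005, -3.073]
contact_force: [-0.3, -0.7, -0.8]
opening: 0.0002
```

>>> move_arm --commands '[[[0,0,0],[0,0,0.006],-1],[[0,0,0],[0,0,0.01],-1],[[0,0,0],[0,0,0.012],-1],[[0,0,0],[0,0,0.013],-1],[[0,0,0],[0,0,0.014],-1],[[0,0,0],[0,0,0.0145],-1],[[0,0,0],[0,0,0.0145],-1],[[0,0,0],[0,0,0.0145],-1]]'

```text
clock: 35.5
tool_pos: [0.664, -0.0637, 0.0756]
eef_rot: [-3.141, 0.0, -3.074]
contact_force: [0.4, -0.6, 0.5]
opening: 0.0001
```

>>> move_arm --commands '[[[0,0,0],[0,0,0.0003],-1],[[0,0,0],[0,0,0.0006],-1],[[0,0,0],[0,0,0.001],-1],[[0,0,0],[0,0,0.0013],-1],[[0,0,0],[0,0,0.0013],-1],[[0,0,0],[0,0,0.0013],-1],[[0,0,0],[0,0,0.0013],-1],[[0,0,0],[0,0,0.0013],-1]]'

```text
clock: 36.3
tool_pos: [0.6642, -0.0637, 0.0748]
eef_rot: [-3.141, 0.001, -3.073]
contact_force: [-0.7, 0.2, 5.6]
opening: 0.0
```

Run:
```python
from h import *
delta(c2w(-.08,.18),184.2)
```

```text
now 36.3 [ 0.6642 -0.0637  0.0748] [-1.7999e+02  4.0000e-02 -1.7610e+02] F [-0.74  0.2   5.63] op 0.0
turn [-0.01  0.04 -0.3 ] shift [ 0.1782 -0.0006 -0.1053]
```

Contact came at the same height, with force rising steeply (5.6 N), so the handle is on its rigid stop. Retreat.

>>> move_arm --commands '[[[0,0,0],[0,0,-0.002],-1],[[0,0,0],[0,0,-0.01],-1],[[0,0,0],[0,0,-0.04],-1],[[0,0,0],[0,0,-0.08],-1],[[0,0,0],[0,0,-0.12],-1],[[0,0,0],[0,0,-0.14],-1],[[0,0,0],[0,0,-0.14],-1],[[0,0,0],[0,0,-0.14],-1]]'

```text
clock: 37.1
tool_pos: [0.6638, -0.0637, 0.214]
eef_rot: [-3.141, 0.0, -3.074]
contact_force: [0.2, 0.2, -0.3]
opening: -0.0003
```

Run:
```python
from h import *
snap('side','side23');handle('side23');snap('scene','s23')
a=np.load('pics/s17.npz')['im'].astype(int);b=np.load('pics/s23.npz')['im'].astype(int)
delta(c2w(0,.2),184.2)
im=cv2.imread('pics/s23.png'); cv2.imwrite('pics/s23y.png',cv2.resize(im[120:210,195:305],None,fx=7,fy=6.6,interpolation=3))
```

```text
handle rect mm [200 254  35  15 272] ((83.598388671875, 61.37660598754883), (66.62589263916016, 17.33224868774414), 16.709617614746094)
[[ 49.2  60.1]
 [ 54.2  43.5]
 [118.   62.7]
 [113.   79.3]]
alpha 17.183247278634447 theta 0.008434256113473556 mean [0.08357234 0.06151679]
now 37.2 [ 0.6627 -0.0634  0.2117] [ 179.94   -0.2  -176.1 ] F [-0.1   0.97 -1.55] op -0.0002
turn [ 0.06 -0.2  -0.3 ] shift [ 0.0967 -0.0005  0.012 ]
```

View pics/s23y.png

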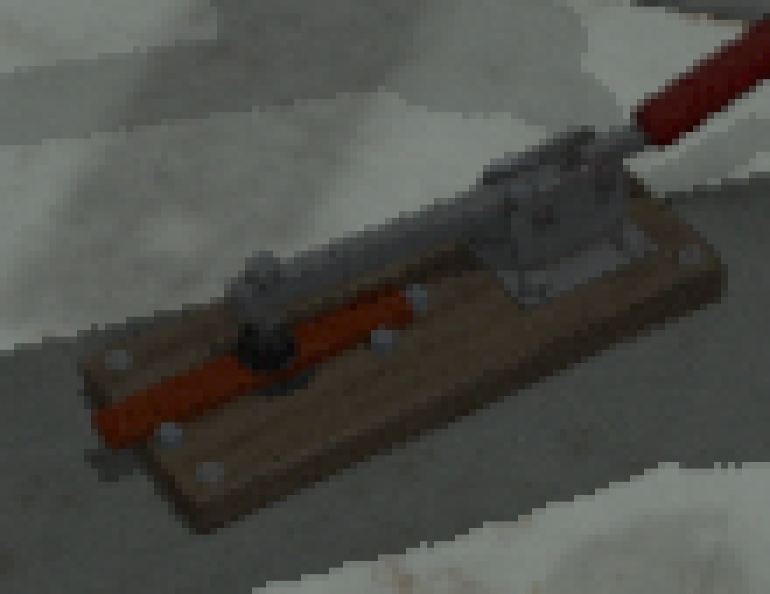

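The stick is touching all three pins, the pad is on it and the handle is down. The gripper is clear of everything.

```bash
python3 -c "
from bench import env
print(env.hand_in(), env.observe()['clock'])"
```

```text
the job is handed in; nothing more can be done
the job is handed in; nothing more can be done
```

I laid the stick on the block, slid it home against the three pins and let go. Then I pushed the handle over its dead centre, backed the gripper clear and handed the job in at about 37 s of the 61 s allowed.

**Stick:** with the fingers off it, the pictures showed about 0.3 mm or less between the stick and the side pins, and its end at the end pin. It looked unmoved after clamping. The sliding took two tries. The first push along the block stuck, because the fingertips were dragging on it (about 10 N sideways, 15 N down at the wrist). I eased off, lifted slightly and slid again, and the final pin contacts were about 3–6 N at the wrist.

**Handle:** it stays down with the robot clear. My last angle from the camera was about 0.01 rad. Earlier readings scattered by about ±0.03 rad; one taken after the first retreat was 0.034, just over the limit. So I pressed it lightly twice (2.4 N, then 5.6 N). Both times contact came at the same height and the force rose steeply, as on a rigid stop.

**Not measured:** I had no direct reading of the pad's force on the stick. That it exceeds 10 N is inferred from the handle staying closed. I also did not measure the other things on the bench. They look undisturbed in the pictures, and no move went near them.

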